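# Free the seized filters of the gas station

## Task

The spent cartridges of the gas filter station have seized in their sockets. First, with the cartridges still in place, screw the purge valve down clockwise until it bottoms on its seat, and keep it shut while you rock each cartridge to and fro, front to back, until it works loose, draw it out and put it in the grey tray. When every cartridge is in the tray, back the valve off half a turn from its seat, let go, and leave the beaker and the timer where they are.

Things in the scene. Friction and masses are not known exactly. Their poses are not given: they have to be found in the camera images.
- station: Gas filter station fixed to the bench: aluminium base 86 (x) by 236 (y) by 46 mm high with three rectangular sockets 70 mm apart along y, a purge valve at the -y end, a round gauge (top 83 mm above the bench) at y = +138 mm. Origin: centre of its underside, on the bench. x across the row (the robot is on the -x side), y along it, z up. Socket floors are 20 mm above the bench.
- socket_1 (a point): Centre of the mouth of socket 1 (the +y one), at the rim, 46 mm above the bench; axes as the station. Socket: 26 mm deep, 38 mm across y, 58 mm across x, narrowed to 28 mm by two sprung rubber-sleeved bars, front and back, 8 mm below the rim. They press 85 N each on the plug's front and back faces and can yield 5 mm outward.
- socket_2 (a point): The same for socket 2 (the middle one). The bars hold a cartridge by friction: a straight pull takes 145 to 200 N, too much for a gripper. Tilting it about the station's y axis slides one face up past its bar while the other bar holds as pivot, so leaning it about 8 degrees to front and back in turn, each time about the bar on the side it leans to, walks it out about 4 mm a swing.
- socket_3 (a point): The same for socket 3 (the -y one). There is room for 12 degrees of tilt to front and back (not along the row). A cartridge is free once its foot, seated 18 mm below the bars, has come above them.
- valve (a joint): Opening of the purge valve in rad: 0 = bottomed on its seat (a hard stop), growing as it is turned counter-clockwise seen from above, up to 4.8. It stays where it is left (0.06 N m of friction) and rises 2 mm a turn.
- valve_handle (a point): Centre of the valve's black bar handle, on the spindle's vertical axis, half-way up the bar, about 81 mm above the bench, 185 mm from the station's origin toward -y. The bar is 54 mm long (along this point's x axis, which turns with it), 13 mm thick (y) and 22 mm tall, with open space on all sides.
- tray: Loose grey tool tray, 170 mm (x) by 260 mm (y) outside, floor 2 mm and walls 3 mm thick, 35 mm high, 0.9 kg. Origin at the centre of its underside, on the bench.
- beaker: Glass beaker, 73 mm wide and 95 mm high, origin under its centre; leave alone.
- timer: Bench timer, 70 x 62 x 21 mm, origin under its centre; leave alone.
- cartridge_1_mid (a point): Centre, half-way up, of the cartridge of socket 1; None if absent. 148 mm tall, 0.17 to 0.29 kg: flat-sided white plug 28 (x) by 34 (y) by 32 mm tall, its foot on the socket floor; above it an aluminium canister 45 mm across, 32 to 114 mm above the foot; on top a flat white grip lug 34 (x) by 20 (y) mm, 114 to 148 mm above the foot. z runs from plug to lug; seated, its axes are the station's. It can stand on its foot.
- cartridge_2_mid (a point): Centre, half-way up, of the cartridge of socket 2; None if absent. Same make as cartridge 1.
- cartridge_3_mid (a point): Centre, half-way up, of the cartridge of socket 3; None if absent. Same make as cartridge 1.

How it is judged (in metres and radians):
On the way, in this order (a step that is already met when the one before it is completed fails the run):
1. the purge valve is bottomed on its seat while every cartridge is still in its socket (value of joint valve below 0.08 rad and distance between cartridge_1_mid and socket_1 below 0.056 m and distance between cartridge_2_mid and socket_2 below 0.056 m and distance between cartridge_3_mid and socket_3 below 0.056 m), for 0.2 s.
2. every cartridge is in the tray and the valve is still shut (value of joint valve below 0.15 rad and x of cartridge_1_mid in the frame of tray between -0.078 and 0.078 m and y of cartridge_1_mid in the frame of tray between -0.123 and 0.123 m and z of cartridge_1_mid in the frame of tray between 0.01 and 0.095 m and x of cartridge_2_mid in the frame of tray between -0.078 and 0.078 m and y of cartridge_2_mid in the frame of tray between -0.123 and 0.123 m and z of cartridge_2_mid in the frame of tray between 0.01 and 0.095 m and x of cartridge_3_mid in the frame of tray between -0.078 and 0.078 m and y of cartridge_3_mid in the frame of tray between -0.123 and 0.123 m and z of cartridge_3_mid in the frame of tray between 0.01 and 0.095 m), for 0.2 s.
At the end, for the whole second after the job is handed in: every cartridge lies or stands at rest inside the walls of the tray, the tray is flat on the bench, and the valve stands half a turn (3.14 rad, give or take 0.35) open from its seat (value of joint valve between 2.79 and 3.49 rad and x of cartridge_1_mid in the frame of tray between -0.078 and 0.078 m and y of cartridge_1_mid in the frame of tray between -0.123 and 0.123 m and z of cartridge_1_mid in the frame of tray between 0.01 and 0.095 m and linear speed of each of cartridge_1, cartridge_2, cartridge_3 below 0.03 m/s and x of cartridge_2_mid in the frame of tray between -0.078 and 0.078 m and y of cartridge_2_mid in the frame of tray between -0.123 and 0.123 m and z of cartridge_2_mid in the frame of tray between 0.01 and 0.095 m and x of cartridge_3_mid in the frame of tray between -0.078 and 0.078 m and y of cartridge_3_mid in the frame of tray between -0.123 and 0.123 m and z of cartridge_3_mid in the frame of tray between 0.01 and 0.095 m and angle between tray's own z axis and vertical below 0.1 rad); the robot touches nothing.
It fails at once if the beaker or the timer is pushed more than 3 cm from its place or knocked over (distance of any of beaker, timer from where it was at the start of the episode above 0.03 m or angle between any of beaker, timer's own z axis and vertical above 0.5 rad).
It fails at once if a cartridge is drawn out of its socket while the valve is open by more than 0.3 rad (value of joint valve above 0.3 rad and ((distance between cartridge_1_mid and socket_1 above 0.08 m and horizontal distance between cartridge_1_mid and socket_1 below 0.05 m) or (distance between cartridge_2_mid and socket_2 above 0.08 m and horizontal distance between cartridge_2_mid and socket_2 below 0.05 m) or (distance between cartridge_3_mid and socket_3 above 0.08 m and horizontal distance between cartridge_3_mid and socket_3 below 0.05 m))).
Of cartridge_1, cartridge_2, cartridge_3 only 2 to 3 are there at a start; the rules pass over those that are not, and their reading is None.
At some moment in a run one of tray may be knocked a few centimetres aside while the robot is not near it.
Once in a run the grip may slacken for a moment while it holds something.
It also fails if it takes over 210 s, if anything falls off the work surface, if the arm or the gripper's body presses on something with over 40 N, if the wrist force passes 120 N, or if a joint passes its speed limit or range.

## Robot

A 6-joint arm with a two-finger parallel gripper is mounted at the origin on a cart in front of the work surface, level with it; the furniture and walls round the work are solid. World frame = base frame: x ahead of the robot, y to its left, z up, the work surface at z = 0. Lengths are in mm, angles in degrees, forces in N, time in s.
With the tool pointing down it reaches from about 300 to 850 mm from the base axis. Payload 4.2 kg.
Tool frame: the origin (TCP) lies on the centre line of the jaws, within the pads' length; the fingertips stand 14 mm ahead of it and the grasp point (between the pads) lies 5 mm behind it (env.finger_overhang is the z of the fingertips in the tool frame, in mm); z points along the fingers, y is the line along which they close (so a half turn about z gives the same grasp; the last joint's range is limited). The gripper opens to 91 mm and grips with 3 to 60 N. Pads are 32 mm wide; open, the fingers measure 118 mm over their backs; the gripper's body (76 mm by 178 mm) begins 60 mm behind the grasp point.
Start: joints at [73.052, 18.312, 89.639, -0, 72.044, -1.146], TCP at [156.584, 553.284, 227.976] pointing down, gripper open.
Joint ranges: [-177.97, 177.97], [-48.28, 115.42], [12.27, 149.76], [-77.06, 257.06], [2.81, 150.46], [-146.56, 146.56]. Speed limits (degrees/s): [147.25, 147.25, 180, 180, 180, 180].

## Interface

Orientations are given as [roll, pitch, yaw] about the fixed x, y, z axes, in that order (R = Rz(yaw) Ry(pitch) Rx(roll)).
In Python, from workcell import sensors, viewer, env gives the robot as it stands. The module is installed in compiled form; this text tells all that it offers.
- The arm moves only by the tool step_arm, never from a script. Its argument "plan" is one flat list of numbers, 6 for each row, row after row: the shift along the tool's x, y, z in cm, then the turn, a rotation vector about the tool's x, y, z in rad. In form: [x, y, z, wx, wy, wz, x, y, z, wx, wy, wz, ...]. A call has 1 to 5 rows; each row shifts and turns the commanded pose from where the row before left it, along the tool's axes as they then stand; what a row does not reach is not made up. A row lasts 1/12 s, in which the tool goes at most 41.7 mm and 7.16 degrees, less where a joint would pass 70% of its speed; a pose out of reach is approached as far as the arm can. A call is refused whole if a number of a shift passes 4.17 or a number of a turn 0.125, either way. A call with a gripper value outside its range is refused whole. "hand" is the finger opening in cm, from 0 to 9.12, set as the call begins (left out, the last holds). The fingers move at their own pace and stop on an object; "newtons" is the grip in N (left out, the last holds). Time passes only in rows, so rows that do not move let the fingers close. It gives the time, the measured TCP pose, the force, the opening and the grip force at its end, in the units of the state.
- sensors.state(): the state, without advancing time (a new reading comes with each control period).
- viewer.grab_frame(name): name is "scene" or "top" or "wrist"; returns a dict with "img" (480x640x3 uint8, red, green, blue), "fx", "fy", "cx", "cy" (pixels), "position" and "attitude" of the camera in the world. Camera axes: x right, y down, z forward; pixel columns grow to the right and rows downward; lengths in mm; the calibration is good to about 2 mm. A picture is of the moment at which its call begins. There is no depth.
- env.job_done(): hands the job in; it is judged then, once.
Trained networks look in a picture, given as the dict that the camera call returned (one of the last four; its "shot" number tells which), for a name from the list of things; names that differ only in an ending like _2 or _b are one class to them, and where a whole thing is asked for, a point or a joint stands for the part that bears it (a point fixed in the world has none). Each returns a list of dicts, best first, with "score" (0 to 1); they miss things now and then, are a little off and sometimes report something else, mostly with a low value. They report only what shows in the picture. A call takes as long as a camera call.
- viewer.boxes_of(name, picture): "location" ([column, row] in pixels, amid what is visible of it).
- viewer.pinpoint(name, picture): "location" ([column, row] in pixels: a listed point, or the origin of a listed thing).
The state is a dict: "time_s": time; "qpos": joint angles; "qvel": joint speeds; "effort": joint torques, N m; "ee_pos": TCP position; "ee_rot": TCP orientation; "force": force on the tool from outside, world axes, zero at the start; "torque": the same for the moment, N m; "gripper_width": finger opening in mm; "gripper_force": force on a finger pad.
Only numpy, scipy, OpenCV 4.12 (cv2) and the standard library are available. Lean on these libraries where they do the work, as an engineer would, in place of code of your own. Each camera call takes 0.05 s, during which the arm holds its last target. There are 200 camera calls.

## Working session

There is one attempt and no reset: what is moved stays moved. The work goes in short steps, Python scripts to look and compute and a tool call to move; the robot and the scene stay as the last step left them, time stands still between calls to the robot, and variables do not carry over. Pictures are saved under pics/ and viewed, at most 14 in all, crops included, and the job is handed in when it is done.

Besides the shell and the picture viewer there is one more tool, called after "Emit:" as a command line: name --argument value ..., lists and objects as JSON in quotes. step_arm: Moves the arm, as the interface text tells. Its arguments: {"type":"object","properties":{"plan":{"type":"array","items":{"type":"number"}},"hand":{"type":"number"},"newtons":{"type":"number"}},"required":["plan"]}

```bash
mkdir -p pics
cat > h.py <<'E'
import numpy as np, cv2
from scipy.spatial.transform import Rotation as R
from workcell import sensors, viewer, env
def Rm(a):
    a=np.array(a,float)
    if a.shape==(3,3): return a
    if a.shape==(4,): return R.from_quat(a).as_matrix()
    return R.from_euler('xyz',a,degrees=True).as_matrix()
def ray(p,px):
    d=Rm(p['attitude'])@np.array([(px[0]-p['cx'])/p['fx'],(px[1]-p['cy'])/p['fy'],1])
    return np.array(p['position'],float),d
def atz(p,px,z):
    o,d=ray(p,px); return o+d*(z-o[2])/d[2]
def save(p,n): cv2.imwrite('pics/'+n+'.png',p['img'][:,:,::-1])
E
python3 - <<'E'
from h import *
Z=dict(station=0,socket_1=46,valve_handle=81,tray=0,beaker=0,timer=0,cartridge_1_mid=94)
print(sensors.state())
for c in ['scene','top']:
    p=viewer.grab_frame(c);save(p,c+'0');print(c,p['position'],p['attitude'],p['fx'])
    for n,z in Z.items():
        for r in viewer.pinpoint(n,p)[:4]: print(n,np.round(r['score'],2),np.round(r['location']),np.round(atz(p,r['location'],z)))
E
```

```text
{'time_s': 0.0, 'qpos': array([ 7.30522159e+01,  1.83507249e+01,  8.97045631e+01, -6.76002021e-04,
        7.20428307e+01, -1.14636071e+00]), 'qvel': array([-0.01216164,  0.01821354,  0.01003201,  0.05888961,  0.02788393,
        0.04423888]), 'effort': array([-2.35766871e-03, -4.12461090e+01, -2.31971025e+01,  7.23905303e-02,
        4.58142569e-02, -1.52067532e-04]), 'ee_pos': array([156.44721277, 552.82741283, 227.14192121]), 'ee_rot': array([-1.79901888e+02, -1.32041740e-03,  1.64198784e+02]), 'force': array([-1.05648514,  0.1083223 , -0.28718704]), 'torque': array([ 0.03190918, -0.04016597,  0.02208563]), 'gripper_force': 0.0, 'gripper_width': 91.19332650477818}
scene [  6.32827661 379.66596687 483.17167448] [-116.80828726    1.48351321 -125.53099001] 481.95986847217694
station 0.98 [259. 357.] [534. 126.   0.]
station 0.53 [283. 285.] [688. -15.   0.]
socket_1 0.88 [253. 332.] [537. 129.  46.]
socket_1 0.72 [288. 311.] [552.  58.  46.]
socket_1 0.66 [216. 357.] [518. 197.  46.]
valve_handle 0.88 [335. 263.] [578. -54.  81.]
tray 0.87 [451. 263.] [ 550. -329.    0.]
tray 0.63 [209. 330.] [644. 158.   0.]
tray 0.54 [286. 285.] [684. -17.   0.]
beaker 0.71 [277. 270.] [744. -35.   0.]
timer 0.75 [337. 251.] [ 733. -179.    0.]
cartridge_1_mid 0.71 [213. 329.] [518. 196.  94.]
top [ 490.8779955   -52.41328141 1136.49458182] [-172.85292276   -0.41167185  -90.44825361] 566.5713766467455
station 0.74 [171. 305.] [514. 222.   0.]
station 0.72 [216. 292.] [539. 133.   0.]
station 0.54 [217. 294.] [533. 131.   0.]
socket_1 0.93 [216. 293.] [535. 125.  46.]
socket_1 0.85 [249. 281.] [557.  63.  46.]
socket_1 0.59 [180. 304.] [514. 195.  46.]
valve_handle 0.47 [304. 273.] [569. -44.  81.]
tray 0.77 [450. 287.] [ 545. -336.    0.]
beaker 0.6 [450. 288.] [ 542. -335.    0.]
beaker 0.58 [304. 190.] [744. -43.   0.]
timer 0.96 [368. 186.] [ 752. -175.    0.]
cartridge_1_mid 0.85 [171. 305.] [512. 200.  94.]
```

View pics/scene0.png

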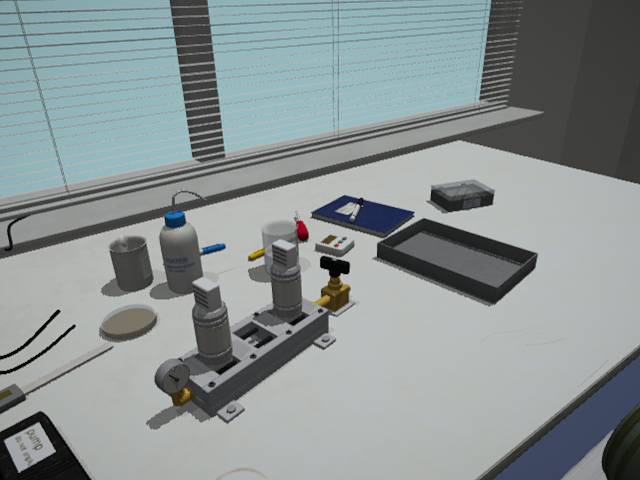

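View pics/top0.png

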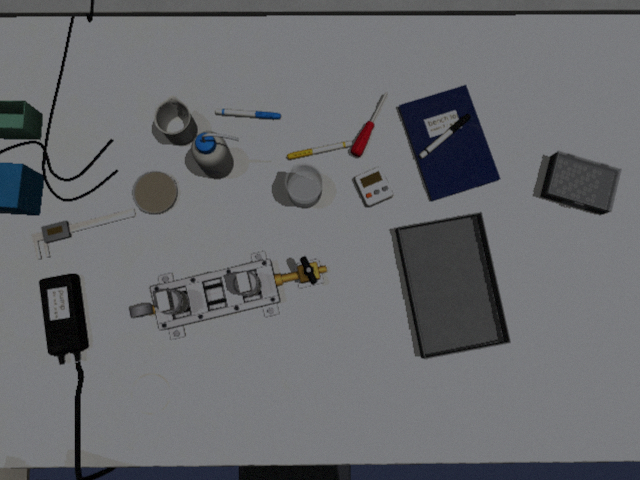

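The two pictures show cartridges in sockets 1 and 3 (scene [212,325] and [287,280]), with socket 2 empty. The valve handle is at scene [335,265] and the tray at top [450,287]. I'll fit the station pose next and plan the move to the valve.

```bash
cat >> h.py <<'E'
from scipy.optimize import least_squares
def fit_station(obs):
    # obs: (picture,pixel,local xyz)
    def f(v):
        out=[]
        for p,px,l in obs:
            c,s=np.cos(v[2]),np.sin(v[2]); w=np.array([v[0]+c*l[0]-s*l[1],v[1]+s*l[0]+c*l[1],l[2]])
            q=Rm(p['attitude']).T@(w-np.array(p['position']))
            out+= [p['cx']+p['fx']*q[0]/q[2]-px[0],p['cy']+p['fy']*q[1]/q[2]-px[1]]
        return np.array(out)
    r=least_squares(f,[535,127,0.25],loss='soft_l1',f_scale=2); return r.x,f(r.x).reshape(-1,2)
def go(pos,rpy=None):
    """offset to target in current tool axes: shift cm, rotvec rad"""
    s=sensors.state(); A=Rm(s['ee_rot']); d=A.T@(np.array(pos)-s['ee_pos'])/10
    w=np.zeros(3) if rpy is None else R.from_matrix(A.T@Rm(rpy)).as_rotvec()
    n=max(np.linalg.norm(d)/4.1,np.linalg.norm(w)/.124)
    print('shift cm',np.round(d,2),'turn',np.round(w,3),'min rows %.1f'%n)
E
python3 - <<'E'
from h import *
obs=[]
for c in ['scene','top']:
    p=viewer.grab_frame(c)
    for n,ls in dict(station=[(0,0,0)],socket_1=[(0,70,46),(0,0,46),(0,-70,46)],valve_handle=[(0,-185,81)],cartridge_1_mid=[(0,70,94),(0,-70,94)]).items():
        for r in viewer.pinpoint(n,p)[:4]:
            for l in ls:
                g=np.array([534,128])+Rm([0,0,14.5])[:2,:2]@np.array(l[:2])
                if np.linalg.norm(atz(p,r['location'],l[2])[:2]-g)<22: obs.append((p,r['location'],l));print(c,n,l,r['score'])
x,res=fit_station(obs);print(x,np.degrees(x[2]));print(np.round(res,1).tolist())
v=x[:2]+Rm([0,0,np.degrees(x[2])])[:2,:2]@np.array([0,-185]);print(v)
go([v[0],v[1],228])
E
```

```text
scene station (0, 0, 0) 0.9
scene socket_1 (0, -70, 46) 0.69
scene socket_1 (0, 70, 46) 0.67
scene valve_handle (0, -185, 81) 0.56
scene cartridge_1_mid (0, 70, 94) 0.63
top station (0, 0, 0) 0.9
top socket_1 (0, 70, 46) 0.96
top socket_1 (0, -70, 46) 0.95
top valve_handle (0, -185, 81) 0.45
top cartridge_1_mid (0, 70, 94) 0.58
[5.34259922e+02 1.29472182e+02 2.24418066e-01] 12.858208046700796
[[0.6, 2.1], [1.1, 1.0], [-0.4, -0.5], [-1.1, 1.5], [-1.6, 1.9], [4.2, -0.6], [-1.3, 1.1], [3.9, 1.4], [2.8, -4.0], [-0.6, -2.8]]
[575.4296483  -50.88871653]
shift cm [-5.676e+01 -4.673e+01 -1.000e-02] turn [0. 0. 0.] min rows 17.9
```

Emit:
step_arm --plan '[-3.15, -2.6, 0, 0, 0, 0, -3.15, -2.6, 0, 0, 0, 0, -3.15, -2.6, 0, 0, 0, 0, -3.15, -2.6, 0, 0, 0, 0, -3.15, -2.6, 0, 0, 0, 0]'

```text
time_s: 1.72
ee_pos: [273.3, 383.7, 228.1]
ee_rot: [180.0, 0.0, 164.2]
force: [1.0, -0.1, -0.5]
gripper_width: 91.1
gripper_force: 0.0
```

Emit:
step_arm --plan '[-3.15, -2.6, 0, 0, 0, 0, -3.15, -2.6, 0, 0, 0, 0, -3.15, -2.6, 0, 0, 0, 0, -3.15, -2.6, 0, 0, 0, 0, -3.15, -2.6, 0, 0, 0, 0]'

```text
time_s: 2.13
ee_pos: [389.6, 215.6, 228.3]
ee_rot: [180.0, 0.0, 164.2]
force: [1.1, 0.1, 0.3]
gripper_width: 91.0
gripper_force: 0.0
```

Emit:
step_arm --plan '[-3.15, -2.6, 0, 0, 0, 0, -3.15, -2.6, 0, 0, 0, 0, -3.15, -2.6, 0, 0, 0, 0, -3.15, -2.6, 0, 0, 0, 0, -3.15, -2.6, 0, 0, 0, 0]'

```text
time_s: 2.55
ee_pos: [505.8, 47.4, 228.2]
ee_rot: [180.0, 0.0, 164.2]
force: [1.3, -0.1, 0.2]
gripper_width: 91.1
gripper_force: 0.0
```

Emit:
step_arm --plan '[-3.15, -2.6, 0, 0, 0, 0, -3.15, -2.6, 0, 0, 0, 0, 0, 0, 0, 0, 0, 0.12, 0, 0, 0, 0, 0, 0.12, 0, 0, 0, 0, 0, 0]'

```text
time_s: 2.97
ee_pos: [551.7, -18.7, 227.6]
ee_rot: [-180.0, -0.0, 150.2]
force: [-0.2, -0.7, -0.1]
gripper_width: 91.2
gripper_force: 0.0
```

Run:
```python
from h import *
s=sensors.state();print(s['ee_pos'],s['ee_rot'],s['qpos'],s['time_s'])
p=viewer.grab_frame('wrist');save(p,'w1');print(p['position'],p['attitude'],p['fx'])
print(p['position']-s['ee_pos'], Rm(s['ee_rot']).T@(p['position']-s['ee_pos']))
for n,z in dict(valve_handle=81,station=0,socket_1=46,cartridge_1_mid=94).items():
    for r in viewer.pinpoint(n,p)[:3]: print(n,np.round(r['score'],2),np.round(r['location']),np.round(atz(p,r['location'],z),1))
```

```text
[551.74595844 -18.70932407 227.61295841] [-1.79999773e+02 -3.13572042e-02  1.50239111e+02] [-3.14379733e+00  1.62727003e+01  9.26572627e+01  1.46351647e-02
  7.10981733e+01 -6.33876528e+01] 2.9667
[483.44849575  20.18775799 384.40100751] [1.63899848e+02 3.56251973e-02 6.02361431e+01] 399.8652911111038
[-68.29746269  38.89708206 156.7880491 ] [ 7.86829222e+01 -1.35485670e-01 -1.56745010e+02]
valve_handle 0.61 [298. 265.] [572.4 -48.4  81. ]
station 0.89 [450. 107.] [532.4 131.4   0. ]
socket_1 0.87 [466. 110.] [535.2 129.1  46. ]
cartridge_1_mid 0.78 [578.  22.] [513.6 199.5  94. ]
```

View pics/w1.png

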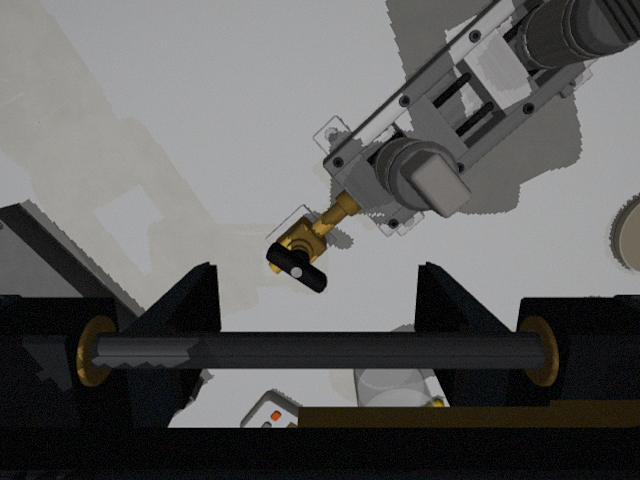

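The wrist view shows the valve bar from about [270,247] to [325,287], with its hub at [297,271]. The lug of cartridge 3 is at [440,183].

Run:
```python
from h import *
p=viewer.grab_frame('wrist')
a,b,c=[atz(p,q,92) for q in ([270,247],[325,287],[297,271])];print(a,b,c,(a+b)/2,np.degrees(np.arctan2(*(a-b)[1::-1])),np.linalg.norm(a-b))
print('lug3',atz(p,[440,183],168))
ang=np.degrees(np.arctan2(*(a-b)[1::-1]))
for k in (0,180,-180): print(ang+k); go([573,-49.5,81],[180,0,ang+k])
```

```text
[545.61733812 -56.1496808   92.        ] [595.35262764 -35.48884126  92.        ] [572.80211631 -47.98628998  92.        ] [570.48498288 -45.81926103  92.        ] -157.44121535739222 53.85600537092846
lug3 [543.44721373  63.31731432 168.        ]
-157.44121535739222
shift cm [-3.46 -1.74 14.71] turn [ 0.     0.    -0.907] min rows 7.3
22.558784642607776
shift cm [-3.46 -1.74 14.71] turn [ 0.    -0.     2.234] min rows 18.0
-337.44121535739225
shift cm [-3.46 -1.74 14.71] turn [ 0.    -0.     2.234] min rows 18.0
```

Emit:
step_arm --plan '[-3.33, -1.65, 0, 0, 0, 0, 0, 0, 0, 0, 0, -0.12, 0, 0, 0, 0, 0, -0.12, 0, 0, 0, 0, 0, -0.12, 0, 0, 0, 0, 0, -0.12]' --hand 5

```text
time_s: 3.68
ee_pos: [572.3, -48.4, 228.0]
ee_rot: [180.0, 0.0, 178.4]
force: [-0.3, -0.6, 0.5]
gripper_width: 61.1
gripper_force: 0.0
```

Emit:
step_arm --plan '[0, 0, 0, 0, 0, -0.12, 0, 0, 0, 0, 0, -0.12, 0, 0, 0, 0, 0, -0.12, 0, 0, 0, 0, 0, -0.067, 0, 0, 3.5, 0, 0, 0]'

```text
time_s: 4.1
ee_pos: [576.7, -48.7, 199.1]
ee_rot: [-179.6, 0.8, -157.3]
force: [0.6, 0.0, -0.4]
gripper_width: 50.1
gripper_force: 0.0
```

Run:
```python
from h import *
p=viewer.grab_frame('wrist');save(p,'w2')
for r in viewer.pinpoint('valve_handle',p)[:3]: print(r['score'],r['location'],atz(p,r['location'],81))
go([572.3,-48,81])
```

```text
0.79 [316.8, 226.9] [572.35836904 -51.90760808  81.        ]
shift cm [-0.36 -0.17 10.81] turn [0. 0. 0.] min rows 2.6
```

View pics/w2.png

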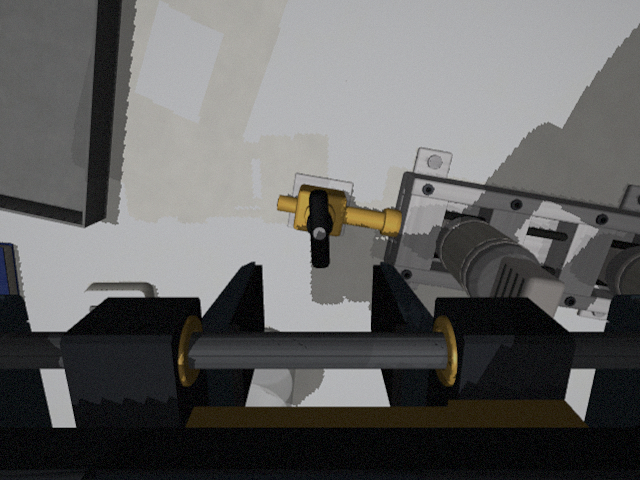

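The bar is centred between the fingers (columns 305-330) and lines up with them. I'll lower partway and check the pose once it has settled.

Emit:
step_arm --plan '[0, 0, 3.5, 0, 0, 0, 0, 0, 3.5, 0, 0, 0, 0, 0, 0, 0, 0, 0, 0, 0, 0, 0, 0, 0]'

```text
time_s: 4.53
ee_pos: [571.5, -48.3, 122.6]
ee_rot: [179.9, -0.2, -157.6]
force: [1.0, 0.6, 0.9]
gripper_width: 50.2
gripper_force: 0.0
```

Run:
```python
from h import *
s=sensors.state();print(s['ee_pos'],s['ee_rot'],s['qpos'][5],s['force'])
p=viewer.grab_frame('wrist')
print(atz(p,[320,234],92))
go([572.3,-48.5,81])
for r in viewer.pinpoint('valve_handle',p)[:3]: print(r['score'],r['location'],atz(p,r['location'],81))
```

```text
[571.54938119 -48.34311399 122.63298702] [ 1.79903628e+02 -1.69976677e-01 -1.57553912e+02] -118.43395428615369 [1.02120186 0.56611674 0.85524486]
[546.78847716 -57.01330496  92.        ]
shift cm [0.08 0.04 4.34] turn [0. 0. 0.] min rows 1.1
0.56 [311.3, 279.2] [574.40275019 -50.48379877  81.        ]
```

Emit:
step_arm --plan '[0.1, 0, 2.1, 0, 0, 0, 0, 0, 2.0, 0, 0, 0, 0, 0, 0, 0, 0, 0]'

```text
time_s: 4.88
ee_pos: [570.6, -48.9, 81.4]
ee_rot: [179.9, -0.1, -157.6]
force: [0.0, -0.9, -0.8]
gripper_width: 49.8
gripper_force: 0.0
```

Emit:
step_arm --plan '[0, 0, 0, 0, 0, 0, 0, 0, 0, 0, 0, 0, 0, 0, 0, 0, 0, 0, 0, 0, 0, 0, 0, 0, 0, 0, 0, 0, 0, 0]' --hand 0.5 --newtons 25

```text
time_s: 5.3
ee_pos: [572.3, -49.5, 83.1]
ee_rot: [-179.9, 0.1, -157.6]
force: [3.0, -8.3, 1.6]
gripper_width: 19.5
gripper_force: 4.6
```

Run:
```python
from h import *
s=sensors.state();print(s)
```

```text
{'time_s': 5.3, 'qpos': array([-6.05850841e+00,  2.54708203e+01,  1.01306287e+02, -6.04993925e-02,
        5.30601557e+01, -1.18471301e+02]), 'qvel': array([-0.65469372,  0.19374643, -0.47076753, -4.10481401, -2.31505926,
       -0.04944639]), 'effort': array([ 2.71309957e+00, -4.34218884e+01, -1.76567996e+01,  1.56691790e+00,
        1.02026146e+00, -1.62139325e-02]), 'ee_pos': array([572.31276001, -49.45184117,  83.07519805]), 'ee_rot': array([-1.79879830e+02,  1.19940214e-01, -1.57550791e+02]), 'force': array([ 3.0474139 , -8.27997073,  1.58634956]), 'torque': array([-1.56306843, -0.53147701,  0.01149479]), 'gripper_force': 4.558259099721909, 'gripper_width': 19.526598197430623}
```

Emit:
step_arm --plan '[0, 0, 0, 0, 0, 0, 0, 0, 0, 0, 0, 0, 0, 0, 0, 0, 0, 0, 0, 0, 0, 0, 0, 0]'

```text
time_s: 5.63
ee_pos: [572.4, -49.7, 83.0]
ee_rot: [-179.9, 0.1, -157.6]
force: [-0.1, -4.0, 6.5]
gripper_width: 18.1
gripper_force: 25.0
```

Run:
```python
from h import *
s=sensors.state();print(s['ee_pos'],s['force'],s['torque'],s['gripper_width'],s['gripper_force']);print(Rm(s['ee_rot']).T@s['force'])
```

```text
[572.4147744  -49.71577545  82.95225576] [-0.07359403 -4.04778798  6.46265104] [-0.73864504 -0.1417752  -0.00135327] 18.12753888570427 25.002309679985046
[ 1.59955841 -3.72753552 -6.45776695]
```

Run:
```python
from h import *
p=viewer.grab_frame('wrist');cv2.imwrite('pics/w3.png',cv2.resize(p['img'][180:400,170:470,::-1],None,fx=2.5,fy=2.5))
```

```text
(no output)
```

View pics/w3.png

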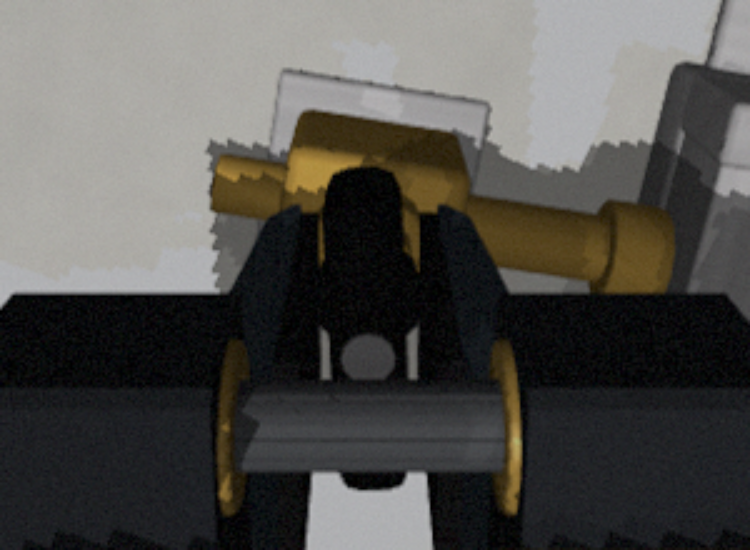

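The pads hold the handle's hub, a disc about 18 mm wide at the bar's centre. The bar itself lies straight between the pads. I'll turn clockwise and watch the torque.

Emit:
step_arm --plan '[0, 0, 0, 0, 0, 0.12, 0, 0, 0, 0, 0, 0.12, 0, 0, 0, 0, 0, 0.12, 0, 0, 0, 0, 0, 0]' --newtons 35

```text
time_s: 6.02
ee_pos: [572.4, -49.6, 82.9]
ee_rot: [-179.9, 0.1, -178.4]
force: [0.6, -3.0, 5.5]
gripper_width: 17.6
gripper_force: 35.0
```

```bash
cat > st.py <<'E'
from h import *
s=sensors.state();print(s['time_s'],np.round(s['ee_pos'],1),np.round(s['ee_rot'],1),'F',np.round(s['force'],1),'T',np.round(s['torque'],2),'w',round(s['gripper_width'],1),round(s['gripper_force'],1),'q',np.round(s['qpos'],0))
E
python3 st.py
```

```text
6.0167 [572.4 -49.6  82.9] [-1.799e+02  1.000e-01 -1.784e+02] F [ 0.6 -3.   5.5] T [-0.68 -0.13 -0.05] w 17.6 35.0 q [ -6.  25. 101.  -0.  53. -98.]
```

Emit:
step_arm --plan '[0, 0, 0, 0, 0, 0.12, 0, 0, 0, 0, 0, 0.12, 0, 0, 0, 0, 0, 0.12, 0, 0, 0, 0, 0, 0.12, 0, 0, 0, 0, 0, 0]'

```text
time_s: 6.43
ee_pos: [572.4, -49.4, 82.7]
ee_rot: [180.0, 0.2, 154.2]
force: [1.7, -3.8, 4.8]
gripper_width: 17.4
gripper_force: 35.0
```

```bash
python3 st.py
```

```text
6.4333 [572.4 -49.4  82.7] [180.    0.2 154.2] F [ 1.7 -3.8  4.8] T [-0.67 -0.23 -0.06] w 17.4 35.0 q [ -6.  26. 101.  -0.  53. -70.]
```

Emit:
step_arm --plan '[0, 0, 0, 0, 0, 0.12, 0, 0, 0, 0, 0, 0.12, 0, 0, 0, 0, 0, 0.12, 0, 0, 0, 0, 0, 0]'

```text
time_s: 6.77
ee_pos: [572.5, -49.3, 82.6]
ee_rot: [179.9, 0.1, 133.7]
force: [2.9, -3.1, 4.9]
gripper_width: 17.5
gripper_force: 35.0
```

```bash
python3 st.py
```

```text
6.7667 [572.5 -49.3  82.6] [1.799e+02 1.000e-01 1.337e+02] F [ 2.9 -3.1  4.9] T [-0.67 -0.43 -0.01] w 17.5 35.0 q [ -6.  26. 101.  -0.  53. -50.]
```

Emit:
step_arm --plan '[0, 0, 0, 0, 0, 0.12, 0, 0, 0, 0, 0, 0.12, 0, 0, 0, 0, 0, 0.12, 0, 0, 0, 0, 0, 0]'

```text
time_s: 7.1
ee_pos: [572.6, -49.3, 82.5]
ee_rot: [179.9, 0.1, 113.2]
force: [2.9, -3.0, 5.4]
gripper_width: 17.3
gripper_force: 35.0
```

```bash
python3 st.py
```

```text
7.1 [572.6 -49.3  82.5] [1.799e+02 1.000e-01 1.132e+02] F [ 2.9 -3.   5.4] T [-0.71 -0.52 -0.01] w 17.3 35.0 q [ -6.  26. 101.  -0.  53. -29.]
```

Emit:
step_arm --plan '[0, 0, 0, 0, 0, 0.12, 0, 0, 0, 0, 0, 0.12, 0, 0, 0, 0, 0, 0.12, 0, 0, 0, 0, 0, 0]'

```text
time_s: 7.43
ee_pos: [572.6, -49.2, 82.4]
ee_rot: [179.8, 0.0, 92.6]
force: [3.8, -3.4, 3.9]
gripper_width: 17.2
gripper_force: 35.0
```

```bash
python3 st.py
```

```text
7.4333 [572.6 -49.2  82.4] [179.8   0.   92.6] F [ 3.8 -3.4  3.9] T [-0.73 -0.66 -0.02] w 17.2 35.0 q [ -6.  26. 101.  -0.  53.  -9.]
```

Emit:
step_arm --plan '[0, 0, 0, 0, 0, 0.12, 0, 0, 0, 0, 0, 0.12, 0, 0, 0, 0, 0, 0.12, 0, 0, 0, 0, 0, 0]'

```text
time_s: 7.77
ee_pos: [572.8, -49.3, 82.3]
ee_rot: [179.8, -0.0, 72.0]
force: [4.6, -4.0, 2.5]
gripper_width: 17.7
gripper_force: 35.0
```

```bash
python3 st.py
```

```text
7.7667 [572.8 -49.3  82.3] [179.8  -0.   72. ] F [ 4.6 -4.   2.5] T [-0.83 -0.69 -0.01] w 17.7 35.0 q [ -6.  26. 101.  -0.  53.  12.]
```

Emit:
step_arm --plan '[0, 0, 0, 0, 0, 0.12, 0, 0, 0, 0, 0, 0.12, 0, 0, 0, 0, 0, 0.12, 0, 0, 0, 0, 0, 0]'

```text
time_s: 8.1
ee_pos: [572.9, -49.3, 82.2]
ee_rot: [179.8, -0.1, 51.4]
force: [5.0, -4.3, 1.8]
gripper_width: 17.4
gripper_force: 35.0
```

```bash
python3 st.py;python3 - <<'E'
from h import *
p=viewer.grab_frame('wrist');cv2.imwrite('pics/w4.png',cv2.resize(p['img'][180:400,170:470,::-1],None,fx=2,fy=2))
E
```

```text
8.1 [572.9 -49.3  82.2] [ 1.798e+02 -1.000e-01  5.140e+01] F [ 5.  -4.3  1.8] T [-0.83 -0.8  -0.06] w 17.4 35.0 q [ -6.  26. 101.  -0.  53.  33.]
```

View pics/w4.png

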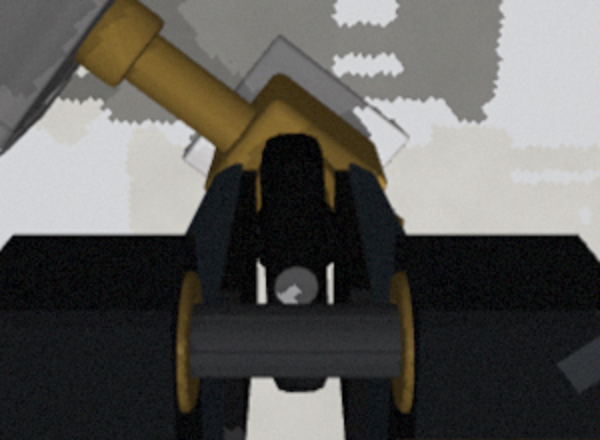

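The bar is still aligned with the jaws, so it turns with the gripper. I'll keep going.

Emit:
step_arm --plan '[0, 0, 0, 0, 0, 0.12, 0, 0, 0, 0, 0, 0.12, 0, 0, 0, 0, 0, 0.12, 0, 0, 0, 0, 0, 0]'

```text
time_s: 8.48
ee_pos: [572.9, -49.4, 82.1]
ee_rot: [179.9, -0.2, 30.8]
force: [4.9, -4.5, 0.7]
gripper_width: 17.5
gripper_force: 35.0
```

```bash
python3 st.py
```

```text
8.4833 [572.9 -49.4  82.1] [179.9  -0.2  30.8] F [ 4.9 -4.5  0.7] T [-0.89 -0.78 -0.04] w 17.5 35.0 q [ -6.  26. 101.  -0.  53.  53.]
```

Emit:
step_arm --plan '[0, 0, 0, 0, 0, 0.12, 0, 0, 0, 0, 0, 0.12, 0, 0, 0, 0, 0, 0.12, 0, 0, 0, 0, 0, 0]'

```text
time_s: 8.82
ee_pos: [572.5, -49.5, 81.9]
ee_rot: [179.9, -0.1, 10.2]
force: [5.1, -4.2, 1.8]
gripper_width: 19.7
gripper_force: 3.5
```

```bash
python3 st.py
```

```text
8.8167 [572.5 -49.5  81.9] [ 1.799e+02 -1.000e-01  1.020e+01] F [ 5.1 -4.2  1.8] T [-1.01 -0.61  0.05] w 19.7 3.5 q [ -6.  26. 101.  -0.  53.  74.]
```

Emit:
step_arm --plan '[0, 0, 0, 0, 0, 0.12, 0, 0, 0, 0, 0, 0.12, 0, 0, 0, 0, 0, 0.12, 0, 0, 0, 0, 0, 0]'

```text
time_s: 9.15
ee_pos: [572.1, -49.7, 81.9]
ee_rot: [179.8, -0.1, -10.0]
force: [3.3, -5.1, 2.9]
gripper_width: 21.1
gripper_force: 49.2
```

```bash
python3 st.py
```

```text
9.15 [572.1 -49.7  81.9] [ 1.798e+02 -1.000e-01 -1.000e+01] F [ 3.3 -5.1  2.9] T [-0.75 -0.53  2.22] w 21.1 49.2 q [ -6.  26. 101.  -0.  53.  94.]
```

Torque has reached 2.2 N m against a stop. I'll open the fingers and look at the bar.

Emit:
step_arm --plan '[0, 0, 0, 0, 0, 0, 0, 0, 0, 0, 0, 0, 0, 0, 0, 0, 0, 0, 0, 0, 0, 0, 0, 0]' --hand 5

```text
time_s: 9.48
ee_pos: [569.7, -48.2, 80.9]
ee_rot: [-179.9, 0.3, -10.5]
force: [-0.6, -0.0, 0.6]
gripper_width: 45.2
gripper_force: 0.0
```

```bash
python3 st.py;python3 - <<'E'
from h import *
p=viewer.grab_frame('wrist');cv2.imwrite('pics/w5.png',cv2.resize(p['img'][180:400,170:470,::-1],None,fx=2,fy=2))
E
```

```text
9.4833 [569.7 -48.2  80.9] [-179.9    0.3  -10.5] F [-0.6 -0.   0.6] T [-0.05  0.14  0.01] w 45.2 0.0 q [ -6.  26. 102.   0.  53.  94.]
```

View pics/w5.png

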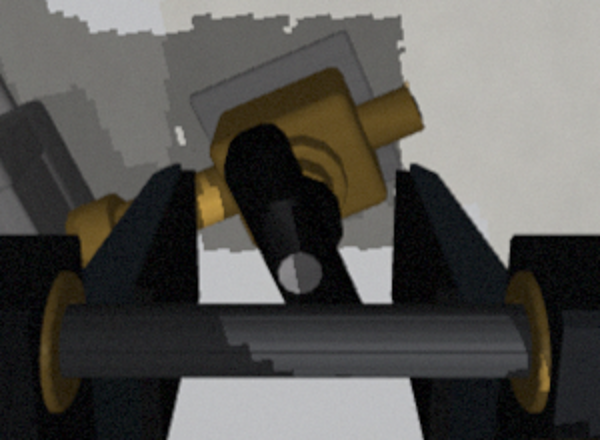

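The bar lags the jaws by about 25°, so it was held by the seat. I'll check its angle against the station yaw.

Run:
```python
from h import *
p=viewer.grab_frame('wrist')
f=lambda q:(170+q[0]/2,180+q[1]/2)
for e in (([228,165],[290,300]),([305,200],[358,300])):
    a,b=[atz(p,f(q),92) for q in e];print(np.degrees(np.arctan2(*(a-b)[1::-1])))
```

```text
11.699300311955408
15.834276311064693
```

The handle angle of about 13.5° equals the station yaw, so the valve is on its seat. I'll go up and over to cartridge 3, turning the jaws to close along the station x axis.

Emit:
step_arm --plan '[0, 0, -3.5, 0, 0, 0, 0, 0, -4, 0, 0, 0, 0, 0, -4, 0, 0, 0, 0, 0, -4, 0, 0, 0, 0, 0, -2, 0, 0, 0]' --hand 9

```text
time_s: 10.0
ee_pos: [572.5, -48.8, 262.0]
ee_rot: [-179.9, -0.4, -10.6]
force: [0.0, -0.3, 0.5]
gripper_width: 80.6
gripper_force: 0.0
```

Emit:
step_arm --plan '[-1.45, -3.45, 0, 0, 0, 0, -1.45, -3.45, 0, 0, 0, 0, 0, 0, 0, 0, 0, -0.12, 0, 0, 0, 0, 0, -0.12, 0, 0, 0, 0, 0, -0.12]'

```text
time_s: 10.42
ee_pos: [554.9, 25.3, 256.6]
ee_rot: [-179.9, 0.1, 10.4]
force: [0.2, 0.5, 0.2]
gripper_width: 90.2
gripper_force: 0.0
```

Emit:
step_arm --plan '[0, 0, 0, 0, 0, -0.12, 0, 0, 0, 0, 0, -0.12, 0, 0, 0, 0, 0, -0.12, 0, 0, 0, 0, 0, -0.12, 0, 0, 0, 0, 0, -0.12]'

```text
time_s: 10.83
ee_pos: [555.0, 24.5, 256.4]
ee_rot: [-179.9, 0.0, 44.7]
force: [0.5, -0.9, -0.4]
gripper_width: 90.3
gripper_force: 0.0
```

Emit:
step_arm --plan '[0, 0, 0, 0, 0, -0.12, 0, 0, 0, 0, 0, -0.12, 0, 0, 0, 0, 0, -0.12, 0, 0, 0, 0, 0, -0.12, 0, 0, 0, 0, 0, -0.12]'

```text
time_s: 11.25
ee_pos: [555.0, 24.5, 256.4]
ee_rot: [-179.9, -0.0, 79.1]
force: [-0.2, 0.1, -0.1]
gripper_width: 90.4
gripper_force: 0.0
```

Emit:
step_arm --plan '[0, 0, 0, 0, 0, -0.12, 0, 0, 0, 0, 0, -0.12, 0, 0, 0, 0, 0, -0.12, 0, 0, 0, 0, 0, 0, 0, 0, 0, 0, 0, 0]'

```text
time_s: 11.67
ee_pos: [555.3, 24.4, 256.6]
ee_rot: [-179.9, -0.0, 99.2]
force: [0.5, -1.0, -0.4]
gripper_width: 90.1
gripper_force: 0.0
```

```bash
python3 st.py;python3 - <<'E'
from h import *
p=viewer.grab_frame('wrist');save(p,'w6')
obs=[]
for n,ls in dict(station=[(0,0,0)],socket_1=[(0,70,46),(0,0,46),(0,-70,46)],valve_handle=[(0,-185,81)],cartridge_1_mid=[(0,70,94),(0,-70,94)]).items():
    for r in viewer.pinpoint(n,p)[:4]:
        for l in ls:
            g=np.array([532,130])+Rm([0,0,13.3])[:2,:2]@np.array(l[:2])
            if np.linalg.norm(atz(p,r['location'],l[2])[:2]-g)<22: obs.append((p,r['location'],l));print(n,l,r['score'],r['location'])
x,res=fit_station(obs);print(x,np.degrees(x[2]));print(np.round(res,1).tolist())
E
```

```text
11.6667 [555.3  24.4 256.6] [-179.9   -0.    99.2] F [ 0.5 -1.  -0.4] T [-0.11  0.03  0.01] w 90.1 0.0 q [ 1. 16. 89.  0. 75. -8.]
station (0, 0, 0) 0.93 [312.3, 89.9]
socket_1 (0, 0, 46) 0.59 [309.0, 87.0]
[5.31799265e+02 1.29394027e+02 2.50000000e-01] 14.32394487827058
[[-1.4, 0.6], [1.1, -0.5]]
```

View pics/w6.png

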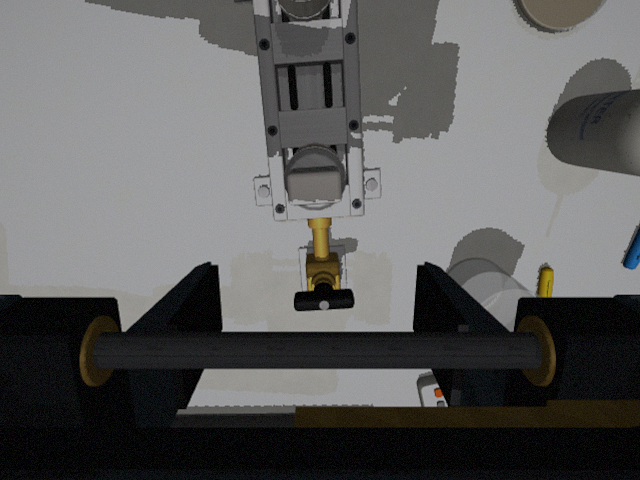

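The lug of cartridge 3 shows at about [315,184]. The station bolts are at [264,43], [272,131] and [280,209] on the left, and [351,38], [354,125] and [357,204] on the right.

Run:
```python
from h import *
p=viewer.grab_frame('wrist')
L=[atz(p,q,46)[:2] for q in ([264,43],[272,131],[280,209])]
Q=[atz(p,q,46)[:2] for q in ([351,38],[354,125],[357,204])]
for A in (L,Q):
    d=A[0]-A[2];print(np.round(A,1).tolist(),np.degrees(np.arctan2(-d[0],d[1])),np.linalg.norm(d))
print('mid',(sum(L)+sum(Q))/6)
print('lug3',[np.round(atz(p,q,168),1).tolist() for q in ([315,184],[288,168],[343,168],[290,199],[343,198])])
```

```text
[[488.7, 156.8], [504.5, 87.1], [521.1, 18.1]] 13.156138077661845 142.48995282310443
[[560.0, 172.3], [575.5, 103.8], [591.5, 34.3]] 12.843246900377356 141.5143708742954
mid [540.23404549  95.402835  ]
lug3 [[547.4, 64.8, 168.0], [529.6, 71.8, 168.0], [562.7, 77.2, 168.0], [533.5, 53.0, 168.0], [566.0, 58.9, 168.0]]
```

Run:
```python
from h import *
go([547.8,63,151],[180,0,103])
go([547.8,63,195],[180,0,103])
```

```text
shift cm [ 3.95 -0.15 10.59] turn [-0.    -0.    -0.066] min rows 2.8
shift cm [ 3.95 -0.15  6.19] turn [-0.    -0.    -0.066] min rows 1.8
```

Emit:
step_arm --plan '[3.95, -0.15, 0, 0, 0, -0.066, 0, 0, 2.5, 0, 0, 0, 0, 0, 3.5, 0, 0, 0, 0, 0, 0, 0, 0, 0, 0, 0, 0, 0, 0, 0]' --hand 6

```text
time_s: 12.38
ee_pos: [546.9, 62.9, 195.9]
ee_rot: [-179.8, -0.0, 103.1]
force: [-0.1, -0.2, 0.6]
gripper_width: 61.4
gripper_force: 0.0
```

```bash
python3 st.py; python3 -c "
from h import *
go([547.8,63,151.5],[180,0,103])"
```

```text
12.3833 [546.9  62.9 195.9] [-179.8   -0.   103.1] F [-0.1 -0.2  0.6] T [-0.08 -0.03  0.02] w 61.4 0.0 q [ 5. 18. 96.  0. 67. -8.]
shift cm [-0.01  0.11  4.44] turn [-0.004 -0.001  0.001] min rows 1.1
```

Emit:
step_arm --plan '[0, 0, 2.2, 0, 0, 0, 0, 0, 2.2, 0, 0, 0, 0, 0, 0, 0, 0, 0, 0, 0, 0, 0, 0, 0]'

```text
time_s: 12.72
ee_pos: [548.6, 62.7, 154.1]
ee_rot: [180.0, -0.0, 103.0]
force: [0.6, -0.8, 0.1]
gripper_width: 60.0
gripper_force: 0.0
```

Emit:
step_arm --plan '[0, 0, 0, 0, 0, 0, 0, 0, 0, 0, 0, 0, 0, 0, 0, 0, 0, 0, 0, 0, 0, 0, 0, 0, 0, 0, 0, 0, 0, 0]' --hand 2 --newtons 60

```text
time_s: 13.13
ee_pos: [547.6, 62.8, 153.9]
ee_rot: [-180.0, 0.0, 103.1]
force: [-2.8, -1.6, 6.0]
gripper_width: 34.0
gripper_force: 60.0
```

```bash
python3 st.py
```

```text
13.1333 [547.6  62.8 153.9] [-180.     0.   103.1] F [-2.8 -1.6  6. ] T [-0.24  0.64 -0.05] w 34.0 60.0 q [ 5. 20. 99. -0. 61. -8.]
```

Gripped: width is 34 mm, as the lug should measure. First rock goes toward the front.

Emit:
step_arm --plan '[0, -0.42, -0.08, -0.035, 0, 0, 0, -0.42, -0.08, -0.035, 0, 0, 0, -0.42, -0.08, -0.035, 0, 0, 0, -0.42, -0.08, -0.035, 0, 0, 0, 0, 0, 0, 0, 0]'

```text
time_s: 13.55
ee_pos: [530.8, 58.9, 154.9]
ee_rot: [171.8, 0.0, 103.0]
force: [0.1, 0.1, -3.4]
gripper_width: 33.9
gripper_force: 60.0
```

```bash
cat >> st.py <<'E'
A=Rm(s['ee_rot']); S=Rm([0,0,13]).T; r=R.from_matrix(S@A@np.diag([1,-1,-1])) 
import sys
print('tiltback deg',round(float(np.degrees(np.arcsin(-(S@A)[0,2]))),2),'sideways',round(float(np.degrees(np.arcsin((S@A)[1,2]))),2),'st pos',np.round(S@(s['ee_pos']-np.array([532,129.5,0])),1),'st F',np.round(S@s['force'],1),'st T',np.round(S@s['torque'],2))
E
python3 st.py
```

```text
13.55 [530.8  58.9 154.9] [171.8   0.  103. ] F [ 0.1  0.1 -3.4] T [-0.02 -0.42 -0.01] w 33.9 60.0 q [  4.  14. 107.   2.  50. -10.]
tiltback deg -8.17 sideways 0.0 st pos [-17.  -68.5 154.9] st F [ 0.1  0.1 -3.4] st T [-0.12 -0.41 -0.01]
```

Emit:
step_arm --plan '[0, 0.42, -0.06, 0.035, 0, 0, 0, 0.42, -0.06, 0.035, 0, 0, 0, 0.42, -0.06, 0.035, 0, 0, 0, 0.42, -0.06, 0.035, 0, 0]'

```text
time_s: 13.88
ee_pos: [547.0, 62.8, 158.3]
ee_rot: [-179.8, -0.0, 103.1]
force: [-2.4, -0.7, -9.3]
gripper_width: 33.8
gripper_force: 60.1
```

Emit:
step_arm --plan '[0, 0.42, -0.06, 0.035, 0, 0, 0, 0.42, -0.06, 0.035, 0, 0, 0, 0.42, -0.06, 0.035, 0, 0, 0, 0.42, -0.06, 0.035, 0, 0, 0, 0, 0, 0, 0, 0]'

```text
time_s: 14.3
ee_pos: [564.2, 66.7, 159.3]
ee_rot: [-171.8, -0.0, 103.1]
force: [-1.5, -1.1, -3.4]
gripper_width: 33.4
gripper_force: 60.0
```

```bash
python3 st.py
```

```text
14.3 [564.2  66.7 159.3] [-171.8   -0.   103.1] F [-1.5 -1.1 -3.4] T [-0.06 -0.3  -0.06] w 33.4 60.0 q [ 6. 25. 90. -1. 73. -7.]
tiltback deg 8.25 sideways 0.0 st pos [ 17.2 -68.4 159.3] st F [-1.7 -0.7 -3.4] st T [-0.12 -0.28 -0.06]
```

Emit:
step_arm --plan '[0, -0.43, -0.06, -0.035, 0, 0, 0, -0.43, -0.06, -0.035, 0, 0, 0, -0.43, -0.06, -0.035, 0, 0, 0, -0.43, -0.06, -0.035, 0, 0]'

```text
time_s: 14.63
ee_pos: [546.9, 62.8, 162.1]
ee_rot: [180.0, -0.0, 103.1]
force: [5.4, 0.8, -15.6]
gripper_width: 33.6
gripper_force: 60.0
```

Emit:
step_arm --plan '[0, -0.43, -0.06, -0.035, 0, 0, 0, -0.43, -0.06, -0.035, 0, 0, 0, -0.43, -0.06, -0.035, 0, 0, 0, -0.43, -0.06, -0.035, 0, 0, 0, 0, 0, 0, 0, 0]'

```text
time_s: 15.05
ee_pos: [528.9, 58.6, 163.6]
ee_rot: [171.9, -0.0, 103.0]
force: [2.3, 0.3, -16.4]
gripper_width: 33.4
gripper_force: 60.0
```

```bash
python3 st.py
```

```text
15.05 [528.9  58.6 163.6] [171.9  -0.  103. ] F [  2.3   0.3 -16.4] T [ 0.06 -1.44 -0.03] w 33.4 60.0 q [  4.  14. 107.   2.  52. -10.]
tiltback deg -8.05 sideways 0.02 st pos [-19.  -68.4 163.6] st F [  2.3  -0.2 -16.4] st T [-0.27 -1.42 -0.03]
```

Emit:
step_arm --plan '[0, 0.43, -0.06, 0.035, 0, 0, 0, 0.43, -0.06, 0.035, 0, 0, 0, 0.43, -0.06, 0.035, 0, 0, 0, 0.43, -0.06, 0.035, 0, 0]'

```text
time_s: 15.38
ee_pos: [546.4, 62.7, 167.3]
ee_rot: [-179.8, -0.0, 103.0]
force: [0.8, 0.3, -19.6]
gripper_width: 33.8
gripper_force: 60.1
```

Emit:
step_arm --plan '[0, 0.43, -0.06, 0.035, 0, 0, 0, 0.43, -0.06, 0.035, 0, 0, 0, 0.43, -0.06, 0.035, 0, 0, 0, 0.43, -0.06, 0.035, 0, 0, 0, 0, 0, 0, 0, 0]'

```text
time_s: 15.8
ee_pos: [564.3, 66.8, 170.6]
ee_rot: [-171.8, -0.0, 103.1]
force: [-1.3, -0.2, 0.4]
gripper_width: 33.9
gripper_force: 60.0
```

```bash
python3 st.py
python3 - <<'E'
from h import *
p=viewer.grab_frame('scene');cv2.imwrite('pics/s1.png',cv2.resize(p['img'][200:440,130:400,::-1],None,fx=2,fy=2))
E
```

```text
15.8 [564.3  66.8 170.6] [-171.8   -0.   103.1] F [-1.3 -0.2  0.4] T [-0.14  0.27 -0.02] w 33.9 60.0 q [ 6. 24. 90. -1. 74. -7.]
tiltback deg 8.16 sideways 0.01 st pos [ 17.4 -68.3 170.6] st F [-1.3  0.1  0.4] st T [-0.07  0.29 -0.02]
```

View pics/s1.png

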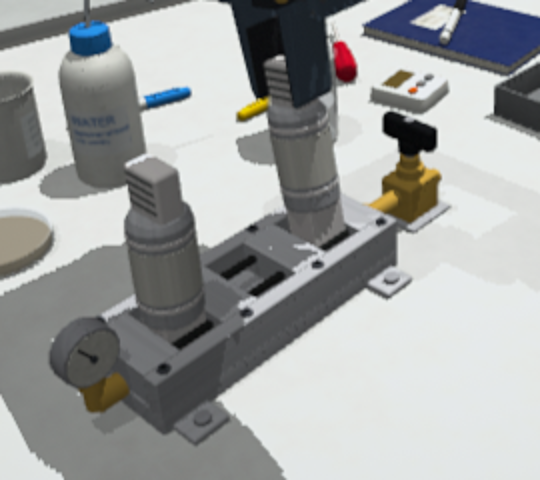

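The scene crop shows cartridge 3 leaning to the back and well raised out of its socket, with the grip intact. One more swing to the front, then upright.

Emit:
step_arm --plan '[0, -0.44, -0.06, -0.035, 0, 0, 0, -0.44, -0.06, -0.035, 0, 0, 0, -0.44, -0.06, -0.035, 0, 0, 0, -0.44, -0.06, -0.035, 0, 0]'

```text
time_s: 16.18
ee_pos: [546.5, 62.7, 176.2]
ee_rot: [179.7, 0.0, 103.1]
force: [0.1, -0.7, -1.0]
gripper_width: 33.6
gripper_force: 60.0
```

Emit:
step_arm --plan '[0, -0.44, -0.06, -0.035, 0, 0, 0, -0.44, -0.06, -0.035, 0, 0, 0, -0.44, -0.06, -0.035, 0, 0, 0, -0.44, -0.06, -0.035, 0, 0, 0, 0, 0, 0, 0, 0]'

```text
time_s: 16.6
ee_pos: [526.8, 58.3, 177.3]
ee_rot: [171.9, -0.0, 103.0]
force: [-1.5, 0.0, -1.3]
gripper_width: 33.6
gripper_force: 60.0
```

```bash
python3 st.py
```

```text
16.6 [526.8  58.3 177.3] [171.9  -0.  103. ] F [-1.5  0.  -1.3] T [-0.15  0.27 -0.08] w 33.6 60.0 q [  4.  13. 106.   2.  53. -10.]
tiltback deg -8.06 sideways 0.01 st pos [-21.1 -68.2 177.3] st F [-1.4  0.4 -1.3] st T [-0.08  0.3  -0.08]
```

Emit:
step_arm --plan '[0, 0.44, -0.1, 0.035, 0, 0, 0, 0.44, -0.1, 0.035, 0, 0, 0, 0.44, -0.1, 0.035, 0, 0, 0, 0.44, -0.1, 0.035, 0, 0, 0, 0, 0, 0, 0, 0]'

```text
time_s: 17.02
ee_pos: [549.0, 63.1, 182.9]
ee_rot: [179.8, 0.0, 103.1]
force: [1.6, 1.5, -2.2]
gripper_width: 33.8
gripper_force: 60.0
```

```bash
python3 st.py
```

```text
17.0167 [549.   63.1 182.9] [179.8   0.  103.1] F [ 1.6  1.5 -2.2] T [-0.07 -0.03 -0.03] w 33.8 60.0 q [ 5. 18. 97.  0. 65. -8.]
tiltback deg -0.17 sideways -0.02 st pos [  1.6 -68.5 182.9] st F [ 1.8  1.1 -2.2] st T [-0.08 -0.02 -0.03]
```

Only the cartridge's weight is on the wrist now, so it is free. I'll lift clear and locate the tray.

Emit:
step_arm --plan '[0, 0, -2.5, 0, 0, 0, 0, 0, -2.5, 0, 0, 0, 0, 0, -2.5, 0, 0, 0, 0, 0, 0, 0, 0, 0]'

```text
time_s: 17.35
ee_pos: [548.9, 62.9, 262.6]
ee_rot: [179.3, 0.1, 103.1]
force: [-0.3, -0.1, -0.6]
gripper_width: 33.9
gripper_force: 60.0
```

```bash
cat > tray.py <<'E'
from h import *
for c in ['top','scene']:
    p=viewer.grab_frame(c)
    for r in viewer.pinpoint('tray',p)[:2]: print(c,r['score'],np.round(r['location']),np.round(atz(p,r['location'],0)))
    if c=='top':
        save(p,'top_tray')
        g=p['img'][180:400,360:560].astype(int); m=((g.max(2)<80)&(g.max(2)-g.min(2)<25)).astype(np.uint8)
        m=cv2.morphologyEx(m,cv2.MORPH_CLOSE,np.ones((5,5)))
        cs,_=cv2.findContours(m,0,2); k=max(cs,key=cv2.contourArea); b=cv2.boxPoints(cv2.minAreaRect(k))+[360,180]
        w=np.array([atz(p,q,20)[:2] for q in b]);print('box',np.round(b).tolist());print(np.round(w).tolist(),'c',w.mean(0),[round(float(np.linalg.norm(w[i]-w[i-1]))) for i in range(4)])
        for i in range(2): d=w[i+1]-w[i];print('edge angle',np.degrees(np.arctan2(d[1],d[0])))
E
python3 st.py; python3 tray.py
```

```text
17.35 [548.9  62.9 262.6] [1.793e+02 1.000e-01 1.031e+02] F [-0.3 -0.1 -0.6] T [-0.1  -0.09 -0.01] w 33.9 60.0 q [ 5. 15. 90.  0. 75. -8.]
tiltback deg -0.65 sideways -0.08 st pos [  1.4 -68.7 262.6] st F [-0.3  0.  -0.6] st T [-0.12 -0.06 -0.01]
top 0.86 [449. 282.] [ 555. -335.    0.]
box [[389.0, 229.0], [483.0, 210.0], [510.0, 342.0], [416.0, 360.0]]
[[661.0, -213.0], [697.0, -403.0], [436.0, -443.0], [402.0, -258.0]] c [ 549.06758395 -329.27487563] [262, 193, 264, 188]
edge angle -79.00243106357873
edge angle -171.35766831137823
scene 0.73 [452. 262.] [ 552. -334.    0.]
scene 0.64 [277. 271.] [739. -32.   0.]
```

The tray's centre is near (550,-332), with its long side about 9° off world x. I'll carry cartridge 3 to the far half.

Emit:
step_arm --plan '[-3.9, -0.23, 0, 0, 0, 0, -3.9, -0.23, 0, 0, 0, 0, -3.9, -0.23, 0, 0, 0, 0, -3.9, -0.23, 0, 0, 0, 0, -3.9, -0.23, 0, 0, 0, 0]'

```text
time_s: 17.97
ee_pos: [578.6, -131.4, 255.4]
ee_rot: [-179.8, -0.1, 103.1]
force: [0.4, 0.4, -2.4]
gripper_width: 33.5
gripper_force: 60.0
```

Emit:
step_arm --plan '[-3.9, -0.23, 0, 0, 0, 0, -3.9, -0.23, 0, 0, 0, 0, -3.9, -0.23, 0, 0, 0, 0, -3.9, -0.23, 0, 0, 0, 0, -3.9, -0.23, 0, 0, 0, 0]'

```text
time_s: 18.38
ee_pos: [611.6, -324.1, 255.0]
ee_rot: [-179.9, -0.1, 103.1]
force: [0.4, 0.0, -1.2]
gripper_width: 33.9
gripper_force: 60.0
```

Emit:
step_arm --plan '[0, 0, 3, 0, 0, 0, 0, 0, 3, 0, 0, 0, 0, 0, 0, 0, 0, 0, 0, 0, 0, 0, 0, 0]'

```text
time_s: 18.72
ee_pos: [610.7, -321.7, 193.9]
ee_rot: [-179.7, -0.3, 103.1]
force: [-0.7, 0.0, -1.0]
gripper_width: 33.4
gripper_force: 60.0
```

```bash
python3 st.py
python3 - <<'E'
from h import *
p=viewer.grab_frame('scene');cv2.imwrite('pics/s2.png',cv2.resize(p['img'][120:360,300:620,::-1],None,fx=2,fy=2))
for r in viewer.pinpoint('tray',p)[:1]: print(r['score'],atz(p,r['location'],0))
E
```

```text
18.7167 [ 610.7 -321.7  193.9] [-179.7   -0.3  103.1] F [-0.7  0.  -1. ] T [-0.09 -0.04 -0.01] w 33.4 60.0 q [-29.  30.  75.   0.  75. -42.]
tiltback deg 0.31 sideways 0.29 st pos [ -24.8 -457.3  193.9] st F [-0.7  0.2 -1. ] st T [-0.1  -0.02 -0.01]
0.65 [ 545.4852147  -320.43067777    0.        ]
```

View pics/s2.png

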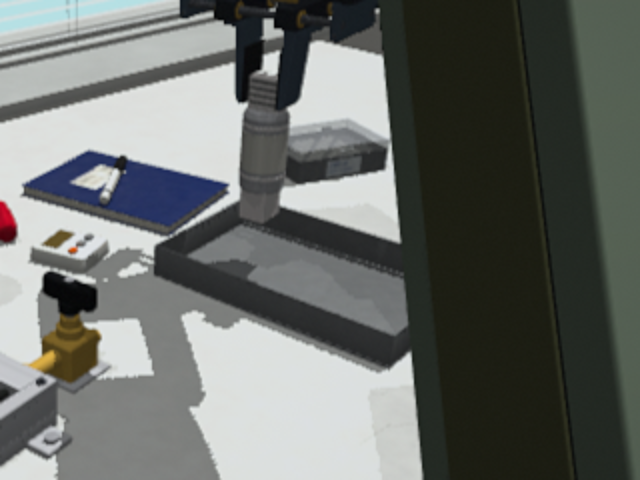

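The cartridge hangs clear above the far half of the tray, with its foot at crop [260,215]. I'll lower it.

Emit:
step_arm --plan '[0, 0, 2.2, 0, 0, 0, 0, 0, 2.2, 0, 0, 0, 0, 0, 0.5, 0, 0, 0, 0, 0, 0, 0, 0, 0, 0, 0, 0, 0, 0, 0]'

```text
time_s: 19.23
ee_pos: [613.3, -322.6, 150.2]
ee_rot: [179.9, 0.1, 103.1]
force: [1.0, -0.4, -1.1]
gripper_width: 33.6
gripper_force: 60.0
```

Emit:
step_arm --plan '[0, 0, 0.4, 0, 0, 0, 0, 0, 0, 0, 0, 0]'

```text
time_s: 19.4
ee_pos: [612.9, -322.7, 145.5]
ee_rot: [179.9, 0.1, 103.1]
force: [0.3, -0.3, -1.5]
gripper_width: 33.8
gripper_force: 60.0
```

Emit:
step_arm --plan '[0, 0, 0.4, 0, 0, 0, 0, 0, 0, 0, 0, 0]'

```text
time_s: 19.57
ee_pos: [612.2, -322.4, 140.2]
ee_rot: [-180.0, -0.0, 103.1]
force: [0.6, -0.5, -3.2]
gripper_width: 33.8
gripper_force: 60.0
```

Emit:
step_arm --plan '[0, 0, 0.3, 0, 0, 0, 0, 0, 0, 0, 0, 0]'

```text
time_s: 19.73
ee_pos: [612.4, -322.5, 137.1]
ee_rot: [180.0, 0.0, 103.1]
force: [-0.4, -0.6, -1.9]
gripper_width: 33.7
gripper_force: 60.0
```

Emit:
step_arm --plan '[0, 0, 0.2, 0, 0, 0, 0, 0, 0, 0, 0, 0]'

```text
time_s: 19.9
ee_pos: [612.4, -322.7, 136.9]
ee_rot: [180.0, 0.0, 103.1]
force: [-1.5, 0.6, 4.8]
gripper_width: 33.8
gripper_force: 60.0
```

Emit:
step_arm --plan '[0, 0, 0.2, 0, 0, 0, 0, 0, 0, 0, 0, 0]'

```text
time_s: 20.07
ee_pos: [612.4, -322.7, 136.9]
ee_rot: [179.9, 0.1, 103.1]
force: [-3.2, 0.4, 13.5]
gripper_width: 33.8
gripper_force: 60.0
```

```bash
python3 st.py
```

```text
20.0667 [ 612.4 -322.7  136.9] [1.799e+02 1.000e-01 1.031e+02] F [-3.2  0.4 13.5] T [0.36 1.01 0.05] w 33.8 60.0 q [-29.  32.  80.  -0.  67. -42.]
tiltback deg -0.09 sideways -0.1 st pos [ -23.4 -458.8  136.9] st F [-3.   1.1 13.5] st T [0.58 0.9  0.05]
```

Emit:
step_arm --plan '[0, 0, -0.3, 0, 0, 0, 0, 0, 0, 0, 0, 0, 0, 0, 0, 0, 0, 0, 0, 0, 0, 0, 0, 0]' --hand 6

```text
time_s: 20.4
ee_pos: [612.3, -322.4, 135.9]
ee_rot: [-180.0, -0.0, 103.1]
force: [-0.3, -0.3, 0.8]
gripper_width: 57.3
gripper_force: 0.0
```

Emit:
step_arm --plan '[0, 0, -2, 0, 0, 0, 0, 0, -3.5, 0, 0, 0, 0, 0, -3.5, 0, 0, 0, 0, 0, -3, 0, 0, 0]'

```text
time_s: 20.73
ee_pos: [612.4, -322.5, 257.8]
ee_rot: [180.0, 0.0, 103.1]
force: [1.0, -0.7, -0.0]
gripper_width: 60.0
gripper_force: 0.0
```

Emit:
step_arm --plan '[3.79, 0.17, 0, 0, 0, 0, 3.79, 0.17, 0, 0, 0, 0, 3.79, 0.17, 0, 0, 0, 0, 3.79, 0.17, 0, 0, 0, 0, 3.79, 0.17, 0, 0, 0, 0]'

```text
time_s: 21.15
ee_pos: [577.1, -134.4, 255.8]
ee_rot: [-180.0, -0.0, 103.0]
force: [0.2, 0.8, -0.0]
gripper_width: 60.1
gripper_force: 0.0
```

Emit:
step_arm --plan '[3.79, 0.17, 0, 0, 0, 0, 3.79, 0.17, 0, 0, 0, 0, 3.79, 0.17, 0, 0, 0, 0, 3.79, 0.17, 0, 0, 0, 0, 3.79, 0.17, 0, 0, 0, 0]'

```text
time_s: 21.57
ee_pos: [542.5, 52.2, 256.0]
ee_rot: [-180.0, -0.0, 103.1]
force: [0.9, 0.4, -0.5]
gripper_width: 59.8
gripper_force: 0.0
```

Emit:
step_arm --plan '[3.79, 0.17, 0, 0, 0, 0, 3.79, 0.17, 0, 0, 0, 0, 3.79, 0.17, 0, 0, 0, 0, 0, 0, 0, 0, 0, 0]'

```text
time_s: 21.9
ee_pos: [521.0, 168.3, 255.9]
ee_rot: [-180.0, -0.2, 103.4]
force: [0.1, -0.6, -0.4]
gripper_width: 59.9
gripper_force: 0.0
```

```bash
python3 st.py
python3 - <<'E'
from h import *
go([516.1,199.2,195],[180,0,103])
p=viewer.grab_frame('wrist');save(p,'w7')
p=viewer.grab_frame('top')
for n,z in (('tray',0),('cartridge_1_mid',76)):
    for r in viewer.pinpoint(n,p)[:3]: print(n,r['score'],atz(p,r['location'],z))
E
```

```text
21.9 [521.  168.3 255.9] [-180.    -0.2  103.4] F [ 0.1 -0.6 -0.4] T [-0.12  0.05  0.03] w 59.9 0.0 q [17. 15. 90.  0. 75.  3.]
tiltback deg 0.02 sideways 0.21 st pos [ -2.   40.3 255.9] st F [-0.1 -0.6 -0.4] st T [-0.11  0.08  0.03]
shift cm [3.1  0.24 6.1 ] turn [-0.    -0.004  0.007] min rows 1.7
tray 0.82 [ 547.20112258 -338.18021647    0.        ]
cartridge_1_mid 0.65 [522.03477333 199.80944883  76.        ]
cartridge_1_mid 0.28 [550.18198401  60.39279755  76.        ]
```

View pics/w7.png

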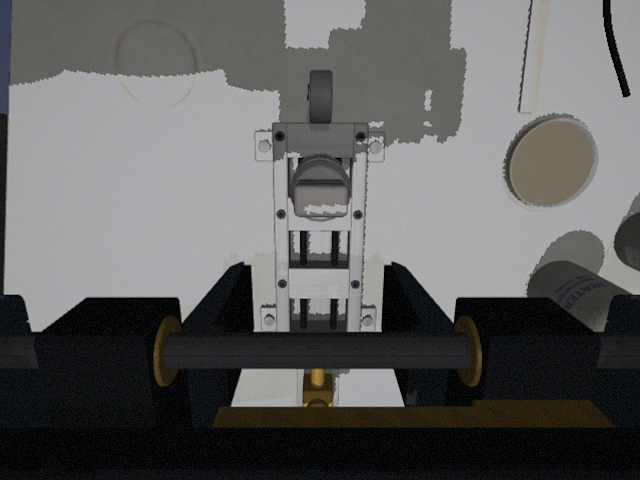

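The wrist view shows the lug of cartridge 1 at [321,193], in line with the jaw centre (column 320). Moving over it.

Emit:
step_arm --plan '[3.1, 0.2, 0, 0, 0, 0, 0, 0, 3, 0, 0, 0, 0, 0, 3, 0, 0, 0, 0, 0, 0, 0, 0, 0, 0, 0, 0, 0, 0, 0]'

```text
time_s: 22.52
ee_pos: [517.0, 191.6, 195.3]
ee_rot: [-179.8, 0.0, 103.0]
force: [0.3, -0.8, -0.8]
gripper_width: 60.1
gripper_force: 0.0
```

Emit:
step_arm --plan '[0, 0, 2.1, 0, 0, 0, 0, 0, 2.1, 0, 0, 0, 0, 0, 0, 0, 0, 0, 0, 0, 0, 0, 0, 0]'

```text
time_s: 22.85
ee_pos: [518.2, 192.5, 155.5]
ee_rot: [179.9, -0.0, 103.0]
force: [-0.5, -0.2, 0.3]
gripper_width: 59.9
gripper_force: 0.0
```

```bash
python3 st.py
```

```text
22.85 [518.2 192.5 155.5] [179.9  -0.  103. ] F [-0.5 -0.2  0.3] T [-0.1   0.01  0.02] w 59.9 0.0 q [19. 20. 99.  0. 61.  6.]
tiltback deg -0.05 sideways 0.01 st pos [  0.8  64.5 155.5] st F [-0.5 -0.1  0.3] st T [-0.09  0.04  0.02]
```

Emit:
step_arm --plan '[0.6, 0, 0.15, 0, 0, 0, 0, 0, 0, 0, 0, 0]'

```text
time_s: 23.02
ee_pos: [517.1, 199.9, 154.7]
ee_rot: [179.8, -0.1, 103.0]
force: [-0.1, -0.7, -0.5]
gripper_width: 60.0
gripper_force: 0.0
```

Emit:
step_arm --plan '[0, 0, 0, 0, 0, 0, 0, 0, 0, 0, 0, 0, 0, 0, 0, 0, 0, 0, 0, 0, 0, 0, 0, 0, 0, 0, 0, 0, 0, 0]' --hand 2 --newtons 60

```text
time_s: 23.43
ee_pos: [515.9, 199.0, 153.1]
ee_rot: [-180.0, -0.0, 103.1]
force: [-1.2, -0.1, 2.2]
gripper_width: 33.8
gripper_force: 60.0
```

```bash
python3 st.py
```

```text
23.4333 [515.9 199.  153.1] [-180.    -0.   103.1] F [-1.2 -0.1  2.2] T [-0.12  0.22 -0.06] w 33.8 60.0 q [20. 20. 99.  0. 61.  7.]
tiltback deg 0.01 sideways 0.01 st pos [ -0.   71.3 153.1] st F [-1.2  0.2  2.2] st T [-0.07  0.24 -0.06]
```

Emit:
step_arm --plan '[0, -0.42, -0.08, -0.035, 0, 0, 0, -0.42, -0.08, -0.035, 0, 0, 0, -0.42, -0.08, -0.035, 0, 0, 0, -0.42, -0.08, -0.035, 0, 0, 0, 0, 0, 0, 0, 0]'

```text
time_s: 23.85
ee_pos: [499.2, 195.0, 154.0]
ee_rot: [171.8, -0.0, 103.1]
force: [3.1, 0.8, -8.2]
gripper_width: 34.0
gripper_force: 60.0
```

```bash
python3 st.py
```

```text
23.85 [499.2 195.  154. ] [171.8  -0.  103.1] F [ 3.1  0.8 -8.2] T [ 0.15 -0.86 -0.07] w 34.0 60.0 q [ 21.  15. 107.  -1.  50.   9.]
tiltback deg -8.17 sideways 0.02 st pos [-17.2  71.2 154. ] st F [ 3.2  0.1 -8.2] st T [-0.04 -0.87 -0.07]
```

Same behaviour as cartridge 3, so I'll repeat the swings.

Emit:
step_arm --plan '[0, 0.42, -0.06, 0.035, 0, 0, 0, 0.42, -0.06, 0.035, 0, 0, 0, 0.42, -0.06, 0.035, 0, 0, 0, 0.42, -0.06, 0.035, 0, 0]'

```text
time_s: 24.18
ee_pos: [515.6, 198.8, 157.5]
ee_rot: [-179.9, 0.0, 103.1]
force: [0.0, 0.6, -12.3]
gripper_width: 33.6
gripper_force: 60.0
```

Emit:
step_arm --plan '[0, 0.42, -0.06, 0.035, 0, 0, 0, 0.42, -0.06, 0.035, 0, 0, 0, 0.42, -0.06, 0.035, 0, 0, 0, 0.42, -0.06, 0.035, 0, 0, 0, 0, 0, 0, 0, 0]'

```text
time_s: 24.6
ee_pos: [532.5, 202.7, 158.6]
ee_rot: [-171.8, 0.0, 103.0]
force: [0.2, 0.6, -5.2]
gripper_width: 33.3
gripper_force: 60.0
```

Emit:
step_arm --plan '[0, -0.43, -0.06, -0.035, 0, 0, 0, -0.43, -0.06, -0.035, 0, 0, 0, -0.43, -0.06, -0.035, 0, 0, 0, -0.43, -0.06, -0.035, 0, 0]'

```text
time_s: 24.93
ee_pos: [515.0, 198.7, 162.0]
ee_rot: [180.0, 0.0, 103.1]
force: [6.4, 2.3, -19.0]
gripper_width: 33.5
gripper_force: 60.0
```

Emit:
step_arm --plan '[0, -0.43, -0.06, -0.035, 0, 0, 0, -0.43, -0.06, -0.035, 0, 0, 0, -0.43, -0.06, -0.035, 0, 0, 0, -0.43, -0.06, -0.035, 0, 0, 0, 0, 0, 0, 0, 0]'

```text
time_s: 25.35
ee_pos: [497.4, 194.6, 163.0]
ee_rot: [171.9, 0.0, 103.1]
force: [7.5, 3.0, -22.4]
gripper_width: 33.7
gripper_force: 60.0
```

```bash
python3 st.py
```

```text
25.35 [497.4 194.6 163. ] [171.9   0.  103.1] F [  7.5   3.  -22.4] T [ 0.4  -1.19 -0.04] w 33.7 60.0 q [ 21.  14. 107.  -1.  52.   8.]
tiltback deg -8.08 sideways 0.01 st pos [-19.1  71.2 163. ] st F [  8.    1.2 -22.4] st T [ 0.13 -1.25 -0.04]
```

Emit:
step_arm --plan '[0, 0.43, -0.06, 0.035, 0, 0, 0, 0.43, -0.06, 0.035, 0, 0, 0, 0.43, -0.06, 0.035, 0, 0, 0, 0.43, -0.06, 0.035, 0, 0]'

```text
time_s: 25.68
ee_pos: [515.0, 198.7, 166.2]
ee_rot: [-179.9, 0.0, 103.1]
force: [3.8, 1.6, -25.6]
gripper_width: 33.7
gripper_force: 60.0
```

Emit:
step_arm --plan '[0, 0.43, -0.06, 0.035, 0, 0, 0, 0.43, -0.06, 0.035, 0, 0, 0, 0.43, -0.06, 0.035, 0, 0, 0, 0.43, -0.06, 0.035, 0, 0, 0, 0, 0, 0, 0, 0]'

```text
time_s: 26.1
ee_pos: [532.2, 202.6, 166.9]
ee_rot: [-171.8, 0.0, 103.0]
force: [-0.5, 0.4, -24.3]
gripper_width: 33.6
gripper_force: 60.1
```

Emit:
step_arm --plan '[0, -0.44, -0.06, -0.035, 0, 0, 0, -0.44, -0.06, -0.035, 0, 0, 0, -0.44, -0.06, -0.035, 0, 0, 0, -0.44, -0.06, -0.035, 0, 0]'

```text
time_s: 26.43
ee_pos: [514.0, 198.4, 169.2]
ee_rot: [-179.9, 0.0, 103.1]
force: [9.5, 2.9, -32.2]
gripper_width: 33.5
gripper_force: 59.9
```

Emit:
step_arm --plan '[0, -0.44, -0.06, -0.035, 0, 0, 0, -0.44, -0.06, -0.035, 0, 0, 0, -0.44, -0.06, -0.035, 0, 0, 0, -0.44, -0.06, -0.035, 0, 0, 0, 0, 0, 0, 0, 0]'

```text
time_s: 26.85
ee_pos: [494.9, 193.9, 177.3]
ee_rot: [172.0, 0.0, 103.1]
force: [-0.6, 0.1, -2.6]
gripper_width: 33.6
gripper_force: 60.0
```

```bash
python3 st.py
```

```text
26.85 [494.9 193.9 177.3] [172.    0.  103.1] F [-0.6  0.1 -2.6] T [-0.15  0.26 -0.01] w 33.6 60.0 q [ 21.  13. 106.  -1.  54.   8.]
tiltback deg -7.98 sideways 0.0 st pos [-21.7  71.1 177.3] st F [-0.6  0.2 -2.6] st T [-0.09  0.28 -0.01]
```

It has come free. I'll bring it upright, lift, and recheck the tray.

Emit:
step_arm --plan '[0, 0.44, -0.1, 0.035, 0, 0, 0, 0.44, -0.1, 0.035, 0, 0, 0, 0.44, -0.1, 0.035, 0, 0, 0, 0.44, -0.1, 0.035, 0, 0]'

```text
time_s: 27.18
ee_pos: [515.0, 198.7, 183.7]
ee_rot: [180.0, -0.0, 103.1]
force: [0.3, -0.4, -1.7]
gripper_width: 33.7
gripper_force: 60.0
```

Emit:
step_arm --plan '[0, 0, -2.5, 0, 0, 0, 0, 0, -2.5, 0, 0, 0, 0, 0, -2.5, 0, 0, 0, 0, 0, 0, 0, 0, 0]'

```text
time_s: 27.52
ee_pos: [517.3, 199.5, 263.5]
ee_rot: [179.3, -0.1, 103.1]
force: [1.4, 0.5, -1.6]
gripper_width: 33.8
gripper_force: 60.0
```

```bash
python3 st.py;python3 tray.py
```

```text
27.5167 [517.3 199.5 263.5] [ 1.793e+02 -1.000e-01  1.031e+02] F [ 1.4  0.5 -1.6] T [-0.05 -0.05  0.04] w 33.8 60.0 q [20. 15. 89.  0. 75.  7.]
tiltback deg -0.67 sideways 0.09 st pos [  1.5  71.6 263.5] st F [ 1.5  0.2 -1.6] st T [-0.07 -0.04  0.04]
top 0.91 [449. 285.] [ 549. -334.    0.]
box [[389.0, 229.0], [483.0, 210.0], [510.0, 342.0], [416.0, 361.0]]
[[661.0, -213.0], [697.0, -403.0], [436.0, -443.0], [402.0, -258.0]] c [ 548.88331545 -329.30481601] [263, 193, 264, 188]
edge angle -79.00243105875033
edge angle -171.35767012586888
scene 0.85 [455. 263.] [ 545. -335.    0.]
```

View pics/top_tray.png

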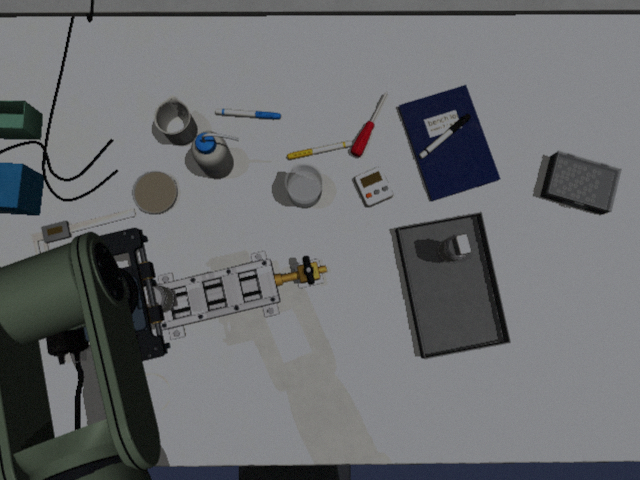

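The top view shows the tray unmoved, with cartridge 3 standing in its far half at [458,246]. I'll carry cartridge 1 to the near half.

Emit:
step_arm --plan '[-3.72, -1.09, 0, 0, 0, 0, -3.72, -1.09, 0, 0, 0, 0, -3.72, -1.09, 0, 0, 0, 0, -3.72, -1.09, 0, 0, 0, 0, -3.72, -1.09, 0, 0, 0, 0]'

```text
time_s: 28.13
ee_pos: [502.3, 3.6, 255.5]
ee_rot: [-179.8, -0.0, 103.1]
force: [0.8, -0.2, -2.7]
gripper_width: 33.3
gripper_force: 60.0
```

Emit:
step_arm --plan '[-3.72, -1.09, 0, 0, 0, 0, -3.72, -1.09, 0, 0, 0, 0, -3.72, -1.09, 0, 0, 0, 0, -3.72, -1.09, 0, 0, 0, 0, -3.72, -1.09, 0, 0, 0, 0]'

```text
time_s: 28.55
ee_pos: [491.2, -189.8, 255.5]
ee_rot: [-179.9, -0.1, 103.1]
force: [0.9, -0.3, -1.4]
gripper_width: 33.8
gripper_force: 60.0
```

Emit:
step_arm --plan '[-3.72, -1.09, 0, 0, 0, 0, -3.72, -1.09, 0, 0, 0, 0, -3.72, -1.09, 0, 0, 0, 0, -3.72, -1.09, 0, 0, 0, 0, 0, 0, 0, 0, 0, 0]'

```text
time_s: 28.97
ee_pos: [482.3, -349.6, 254.6]
ee_rot: [-179.8, 0.1, 102.8]
force: [0.6, -0.3, -2.1]
gripper_width: 33.3
gripper_force: 60.0
```

```bash
python3 st.py
python3 - <<'E'
from h import *
go([486,-342,150])
p=viewer.grab_frame('top')
for r in viewer.pinpoint('tray',p)[:1]: print(r['score'],atz(p,r['location'],0))
p=viewer.grab_frame('scene')
for r in viewer.pinpoint('tray',p)[:1]: print(r['score'],atz(p,r['location'],0))
E
```

```text
28.9667 [ 482.3 -349.6  254.6] [-1.798e+02  1.000e-01  1.028e+02] F [ 0.6 -0.3 -2.1] T [-0.08  0.01 -0.03] w 33.3 60.0 q [-37.  19.  84.  -0.  76. -50.]
tiltback deg 0.21 sideways -0.11 st pos [-156.2 -455.6  254.6] st F [ 0.5 -0.4 -2.1] st T [-0.08  0.03 -0.03]
shift cm [ 0.68  0.56 10.45] turn [0. 0. 0.] min rows 2.6
0.88 [ 544.80510762 -337.08351969    0.        ]
0.63 [ 546.62785677 -332.31025325    0.        ]
```

Emit:
step_arm --plan '[0.5, 0.4, 3, 0, 0, 0, 0, 0, 3, 0, 0, 0, 0, 0, 3, 0, 0, 0, 0, 0, 1.5, 0, 0, 0, 0, 0, 0, 0, 0, 0]'

```text
time_s: 29.58
ee_pos: [484.4, -333.9, 148.0]
ee_rot: [-179.7, -0.4, 103.2]
force: [-0.7, 0.9, -1.8]
gripper_width: 33.9
gripper_force: 60.0
```

Emit:
step_arm --plan '[0, 0, 0.5, 0, 0, 0, 0, 0, 0, 0, 0, 0]'

```text
time_s: 29.75
ee_pos: [487.2, -336.8, 147.7]
ee_rot: [180.0, 0.0, 103.1]
force: [0.7, -0.3, -2.4]
gripper_width: 33.7
gripper_force: 60.0
```

Emit:
step_arm --plan '[0, 0, 0.4, 0, 0, 0, 0, 0, 0, 0, 0, 0]'

```text
time_s: 29.92
ee_pos: [487.0, -337.4, 143.9]
ee_rot: [179.9, 0.1, 103.1]
force: [-0.2, -0.2, -2.1]
gripper_width: 33.3
gripper_force: 60.0
```

Emit:
step_arm --plan '[0, 0, 0.2, 0, 0, 0, 0, 0, 0, 0, 0, 0]'

```text
time_s: 30.08
ee_pos: [486.6, -337.5, 141.5]
ee_rot: [180.0, 0.0, 103.1]
force: [-0.8, -0.2, -2.4]
gripper_width: 33.8
gripper_force: 60.0
```

```bash
python3 st.py
```

```text
30.0833 [ 486.6 -337.5  141.5] [180.    0.  103.1] F [-0.8 -0.2 -2.4] T [-0.03  0.06  0.01] w 33.8 60.0 q [-36.  24.  95.   0.  62. -49.]
tiltback deg -0.03 sideways -0.03 st pos [-149.2 -444.8  141.5] st F [-0.9  0.  -2.4] st T [-0.02  0.06  0.01]
```

Emit:
step_arm --plan '[0, 0, 0.3, 0, 0, 0, 0, 0, 0, 0, 0, 0]'

```text
time_s: 30.25
ee_pos: [486.4, -337.4, 137.8]
ee_rot: [-180.0, -0.0, 103.1]
force: [-0.1, -0.3, -2.9]
gripper_width: 33.6
gripper_force: 60.0
```

Emit:
step_arm --plan '[0, 0, 0.2, 0, 0, 0, 0, 0, 0, 0, 0, 0]'

```text
time_s: 30.42
ee_pos: [486.4, -337.3, 135.8]
ee_rot: [-180.0, -0.0, 103.1]
force: [-0.7, -0.0, -1.7]
gripper_width: 33.9
gripper_force: 60.0
```

Emit:
step_arm --plan '[0, 0, 0.2, 0, 0, 0, 0, 0, 0, 0, 0, 0]'

```text
time_s: 30.58
ee_pos: [486.5, -337.5, 135.6]
ee_rot: [180.0, 0.0, 103.1]
force: [-1.9, 0.8, 6.1]
gripper_width: 33.7
gripper_force: 60.0
```

Emit:
step_arm --plan '[0, 0, -0.2, 0, 0, 0, 0, 0, 0, 0, 0, 0, 0, 0, 0, 0, 0, 0, 0, 0, 0, 0, 0, 0]' --hand 6

```text
time_s: 30.92
ee_pos: [486.7, -337.4, 136.1]
ee_rot: [180.0, 0.0, 103.1]
force: [-0.2, -1.0, -0.4]
gripper_width: 57.4
gripper_force: 0.0
```

Emit:
step_arm --plan '[0, 0, -2, 0, 0, 0, 0, 0, -3.5, 0, 0, 0, 0, 0, -3.5, 0, 0, 0, 0, 0, -3, 0, 0, 0]'

```text
time_s: 31.25
ee_pos: [486.7, -337.5, 258.0]
ee_rot: [180.0, 0.0, 103.1]
force: [0.2, 0.1, -0.4]
gripper_width: 59.9
gripper_force: 0.0
```

Emit:
step_arm --plan '[3.26, 1.86, 0, 0, 0, 0, 3.26, 1.86, 0, 0, 0, 0, 3.26, 1.86, 0, 0, 0, 0, 3.26, 1.86, 0, 0, 0, 0, 3.26, 1.86, 0, 0, 0, 0]'

```text
time_s: 31.67
ee_pos: [540.5, -156.0, 256.1]
ee_rot: [180.0, -0.0, 103.0]
force: [0.9, -0.4, -0.3]
gripper_width: 59.9
gripper_force: 0.0
```

Emit:
step_arm --plan '[3.26, 1.86, 0, 0, 0, 0, 3.26, 1.86, 0, 0, 0, 0, 3.26, 1.86, 0, 0, 0, 0, 0, 0, 0, 0, 0, 0.12, 0, 0, 0, 0, 0, 0.12]' --hand 5

```text
time_s: 32.08
ee_pos: [573.1, -47.3, 255.8]
ee_rot: [-180.0, -0.0, 89.2]
force: [-0.4, -0.6, -0.4]
gripper_width: 49.8
gripper_force: 0.0
```

Emit:
step_arm --plan '[0, 0, 0, 0, 0, 0.12, 0, 0, 0, 0, 0, 0.12, 0, 0, 0, 0, 0, 0.12, 0, 0, 0, 0, 0, 0.12, 0, 0, 0, 0, 0, 0.12]'

```text
time_s: 32.5
ee_pos: [572.6, -49.6, 255.9]
ee_rot: [-180.0, 0.0, 54.6]
force: [0.4, -0.3, -0.1]
gripper_width: 49.9
gripper_force: 0.0
```

Emit:
step_arm --plan '[0, 0, 0, 0, 0, 0.12, 0, 0, 0, 0, 0, 0.12, 0, 0, 0, 0, 0, 0.12, 0, 0, 0, 0, 0, 0.12, 0, 0, 0, 0, 0, 0.12]'

```text
time_s: 32.92
ee_pos: [572.6, -49.7, 255.9]
ee_rot: [-180.0, 0.0, 20.2]
force: [-0.5, -0.7, -0.4]
gripper_width: 50.0
gripper_force: 0.0
```

Emit:
step_arm --plan '[0, 0, 0, 0, 0, 0.12, 0, 0, 0, 0, 0, 0, 0, 0, 0, 0, 0, 0]'

```text
time_s: 33.17
ee_pos: [572.5, -49.7, 256.0]
ee_rot: [-180.0, 0.0, 13.9]
force: [0.0, -0.4, 0.1]
gripper_width: 49.7
gripper_force: 0.0
```

```bash
python3 st.py
python3 - <<'E'
from h import *
go([572.3,-49.4,120],[180,0,13.3])
p=viewer.grab_frame('wrist');save(p,'w8')
p=viewer.grab_frame('top')
for n,z in (('tray',0),('cartridge_1_mid',76)):
    for r in viewer.pinpoint(n,p)[:3]: print(n,round(r['score'],2),np.round(atz(p,r['location'],z)))
cv2.imwrite('pics/t2.png',cv2.resize(p['img'][180:380,360:560,::-1],None,fx=2,fy=2))
a=cv2.imread('pics/w8.png'); b=cv2.imread('pics/t2.png'); c=np.zeros((480,1040,3),np.uint8); c[:,:640]=a; c[:400,640:]=b; cv2.imwrite('pics/c8.png',cv2.resize(c,(800,369)))
E
```

```text
33.1667 [572.5 -49.7 256. ] [-180.     0.    13.9] F [ 0.  -0.4  0.1] T [-0.08  0.14  0.04] w 49.7 0.0 q [-6. 17. 87.  0. 76. 70.]
tiltback deg 0.01 sideways 0.01 st pos [  -0.8 -183.7  256. ] st F [-0.1 -0.4  0.1] st T [-0.04  0.15  0.04]
shift cm [-1.00e-02 -3.00e-02  1.36e+01] turn [-0.    0.    0.01] min rows 3.3
tray 0.92 [ 550. -333.    0.]
cartridge_1_mid 0.61 [ 485. -340.   76.]
```

View pics/c8.png

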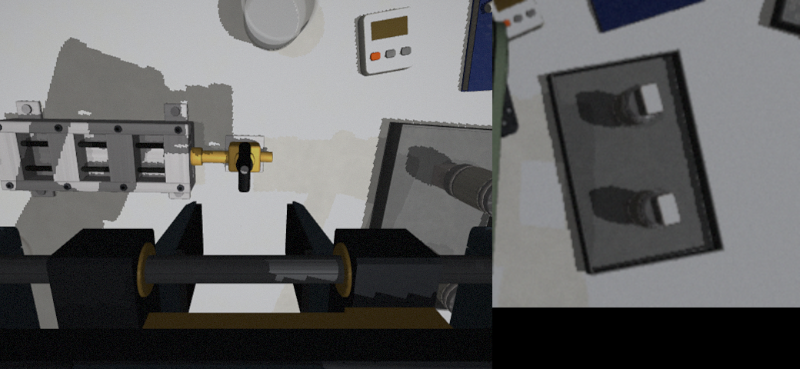

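Both cartridges stand in the tray. All sockets are empty, and the valve bar is aligned with the jaws at [245,168]. I'll descend and grip it.

Emit:
step_arm --plan '[0, 0, 3.5, 0, 0, 0, 0, 0, 3.5, 0, 0, 0, 0, 0, 3.5, 0, 0, 0, 0, 0, 3.5, 0, 0, 0, 0, 0, 0, 0, 0, 0]'

```text
time_s: 33.78
ee_pos: [567.7, -49.2, 109.7]
ee_rot: [-179.7, 0.8, 13.7]
force: [-2.0, -0.4, -0.4]
gripper_width: 50.1
gripper_force: 0.0
```

Emit:
step_arm --plan '[0, 0, 1.7, 0, 0, 0, 0, 0, 1.6, 0, 0, 0, 0, 0, 0, 0, 0, 0]'

```text
time_s: 34.03
ee_pos: [571.6, -49.6, 82.2]
ee_rot: [-179.9, 0.2, 13.7]
force: [-0.9, -0.0, -0.5]
gripper_width: 49.8
gripper_force: 0.0
```

Emit:
step_arm --plan '[0, 0, 0, 0, 0, 0, 0, 0, 0, 0, 0, 0, 0, 0, 0, 0, 0, 0, 0, 0, 0, 0, 0, 0, 0, 0, 0, 0, 0, 0]' --hand 0.5 --newtons 40

```text
time_s: 34.45
ee_pos: [573.1, -49.7, 84.2]
ee_rot: [180.0, -0.1, 13.7]
force: [-1.1, 0.4, -0.2]
gripper_width: 19.6
gripper_force: 1.4
```

Emit:
step_arm --plan '[0, 0, 0, 0, 0, 0, 0, 0, 0, 0, 0, 0, 0, 0, 0, 0, 0, 0]'

```text
time_s: 34.7
ee_pos: [573.1, -49.7, 84.0]
ee_rot: [180.0, -0.1, 13.7]
force: [-0.7, 0.6, 6.0]
gripper_width: 15.8
gripper_force: 40.0
```

```bash
python3 st.py
```

```text
34.7 [573.1 -49.7  84. ] [ 1.80e+02 -1.00e-01  1.37e+01] F [-0.7  0.6  6. ] T [-0.01  0.26  0.05] w 15.8 40.0 q [ -6.  26. 101.   0.  53.  70.]
tiltback deg -0.09 sideways -0.02 st pos [  -0.2 -183.8   84. ] st F [-0.5  0.7  6. ] st T [0.05 0.25 0.05]
```

Emit:
step_arm --plan '[0, 0, 0, 0, 0, -0.121, 0, 0, 0, 0, 0, -0.121, 0, 0, 0, 0, 0, -0.121, 0, 0, 0, 0, 0, -0.121, 0, 0, 0, 0, 0, -0.121]'

```text
time_s: 35.12
ee_pos: [573.0, -49.6, 84.1]
ee_rot: [180.0, -0.1, 48.7]
force: [-1.1, 0.6, 6.5]
gripper_width: 15.9
gripper_force: 40.0
```

Emit:
step_arm --plan '[0, 0, 0, 0, 0, -0.121, 0, 0, 0, 0, 0, -0.121, 0, 0, 0, 0, 0, -0.121, 0, 0, 0, 0, 0, -0.121, 0, 0, 0, 0, 0, -0.121]'

```text
time_s: 35.53
ee_pos: [572.9, -49.5, 84.3]
ee_rot: [179.9, -0.0, 83.3]
force: [-0.9, 1.7, 7.9]
gripper_width: 15.9
gripper_force: 40.0
```

Emit:
step_arm --plan '[0, 0, 0, 0, 0, -0.121, 0, 0, 0, 0, 0, -0.121, 0, 0, 0, 0, 0, -0.121, 0, 0, 0, 0, 0, -0.121, 0, 0, 0, 0, 0, -0.121]'

```text
time_s: 35.95
ee_pos: [572.7, -49.5, 84.4]
ee_rot: [179.9, 0.0, 118.0]
force: [-2.0, 1.8, 10.2]
gripper_width: 15.4
gripper_force: 40.0
```

Emit:
step_arm --plan '[0, 0, 0, 0, 0, -0.121, 0, 0, 0, 0, 0, -0.121, 0, 0, 0, 0, 0, -0.121, 0, 0, 0, 0, 0, -0.121, 0, 0, 0, 0, 0, -0.121]'

```text
time_s: 36.37
ee_pos: [572.6, -49.6, 84.6]
ee_rot: [180.0, 0.0, 152.7]
force: [-3.0, 1.0, 10.7]
gripper_width: 16.0
gripper_force: 40.0
```

Emit:
step_arm --plan '[0, 0, 0, 0, 0, -0.121, 0, 0, 0, 0, 0, -0.121, 0, 0, 0, 0, 0, -0.121, 0, 0, 0, 0, 0, -0.121, 0, 0, 0, 0, 0, -0.121]'

```text
time_s: 36.78
ee_pos: [572.6, -49.8, 84.7]
ee_rot: [-180.0, 0.0, -172.7]
force: [-3.4, 0.6, 10.4]
gripper_width: 16.0
gripper_force: 40.0
```

Emit:
step_arm --plan '[0, 0, 0, 0, 0, -0.121, 0, 0, 0, 0, 0, 0, 0, 0, 0, 0, 0, 0]'

```text
time_s: 37.03
ee_pos: [572.6, -49.8, 84.8]
ee_rot: [-180.0, 0.0, -166.0]
force: [-3.4, 0.2, 11.6]
gripper_width: 16.0
gripper_force: 40.0
```

```bash
python3 st.py
```

```text
37.0333 [572.6 -49.8  84.8] [-180.    0. -166.] F [-3.4  0.2 11.6] T [0.04 0.61 0.06] w 16.0 40.0 q [  -6.   25.  101.   -0.   53. -110.]
tiltback deg -0.04 sideways -0.02 st pos [  -0.8 -183.8   84.8] st F [-3.3  0.9 11.6] st T [0.18 0.59 0.06]
```

Turned 180°, and the handle rose about 1 mm, as it should. I'll release, back off upward and check.

Emit:
step_arm --plan '[0, 0, 0, 0, 0, 0, 0, 0, 0, 0, 0, 0, 0, 0, 0, 0, 0, 0, 0, 0, 0, 0, 0, 0, 0, 0, 0, 0, 0, 0]' --hand 6

```text
time_s: 37.45
ee_pos: [572.3, -49.7, 82.7]
ee_rot: [180.0, -0.0, -166.1]
force: [-0.5, -0.0, 0.2]
gripper_width: 46.5
gripper_force: 0.0
```

Emit:
step_arm --plan '[0, 0, -3, 0, 0, 0, 0, 0, -4, 0, 0, 0, 0, 0, -4, 0, 0, 0, 0, 0, -4, 0, 0, 0, 0, 0, 0, 0, 0, 0]'

```text
time_s: 37.87
ee_pos: [576.6, -50.1, 241.7]
ee_rot: [-179.7, 0.9, -166.1]
force: [1.6, 0.8, -0.5]
gripper_width: 60.1
gripper_force: 0.0
```

```bash
python3 st.py
python3 - <<'E'
from h import *
a=viewer.grab_frame('wrist')['img'];p=viewer.grab_frame('scene')
c=np.hstack([a,p['img']])[:,:,::-1];cv2.imwrite('pics/c9.png',cv2.resize(c,(800,300)))
for n in('beaker','timer'):
    for r in viewer.pinpoint(n,p)[:1]: print(n,r['score'],atz(p,r['location'],0))
E
```

```text
37.8667 [576.6 -50.1 241.7] [-179.7    0.9 -166.1] F [ 1.6  0.8 -0.5] T [ 0.02 -0.04 -0.02] w 60.1 0.0 q [  -6.   18.   88.   -0.   73. -110.]
tiltback deg -0.86 sideways -0.3 st pos [   3.1 -185.1  241.7] st F [ 1.7  0.4 -0.5] st T [ 0.01 -0.04 -0.02]
timer 0.87 [ 739.60318547 -177.71674324    0.        ]
```

View pics/c9.png

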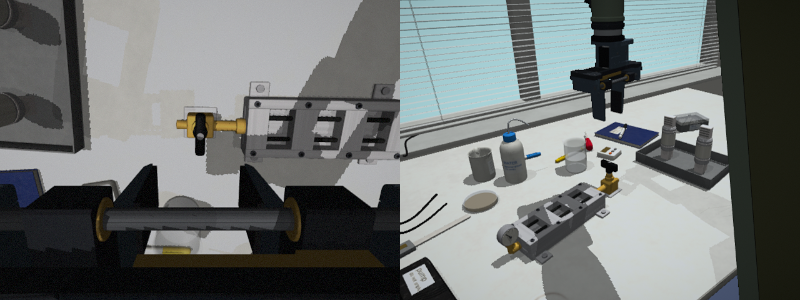

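The bar is perpendicular to the row at half a turn, both cartridges stand in the tray, and the beaker and timer are in place. Handing in.

```bash
python3 -c "
from h import *
print(env.job_done())"
```

```text
the job is handed in; nothing more can be done
None
```

I shut the valve on its seat, rocked both cartridges (sockets 1 and 3; socket 2 was empty) loose and stood them in the tray, then opened the valve half a turn and let go; I handed the job in at about 38 s, but it returned no verdict.

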